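# Roll pan motors connector-up and lock them in the test dock

## Task

First roll every pan motor along the surface it lies on until all of them lie there with their white connector blocks pointing straight up together. Then lay each one, connector still up, in a pocket of the test dock of its own, and swing that pocket's locking lever fully shut over it. Leave the other things on the bench where they are.

Things in the scene. Friction and masses are not known exactly. Their poses are not given: they have to be found in the camera images.
- motor0: pan motor, may be absent: 100 mm long, dark steel barrel 32 mm in diameter with a black rubber bumper at each end (diameter 50, length 25 mm each; 50 mm of barrel bare between), 0.4 kg. White connector block mid-barrel, 24 mm long, 20 wide, out to 22.5 mm from the axis, within the bumpers' outline, so it rolls. Origin: centre, on the axis; z along the axis, x to the connector
- motor1: pan motor, may be absent: 100 mm long, dark steel barrel 32 mm in diameter with a black rubber bumper at each end (diameter 50, length 25 mm each; 50 mm of barrel bare between), 0.4 kg. White connector block mid-barrel, 24 mm long, 20 wide, out to 22.5 mm from the axis, within the bumpers' outline, so it rolls. Origin: centre, on the axis; z along the axis, x to the connector
- motor2: pan motor, may be absent: 100 mm long, dark steel barrel 32 mm in diameter with a black rubber bumper at each end (diameter 50, length 25 mm each; 50 mm of barrel bare between), 0.4 kg. White connector block mid-barrel, 24 mm long, 20 wide, out to 22.5 mm from the axis, within the bumpers' outline, so it rolls. Origin: centre, on the axis; z along the axis, x to the connector
- tray: fixed felt-lined tray, 360 (x) by 420 (y) mm outside, felt 4 mm above the table, black rim 8 mm wide, its top 14 mm above the table; origin under its centre. Motors start on it side by side, axes along its y, 130 mm apart, and roll along its x. Rubber rolls stiffly: a motor left gently stays. Pressed lightly on both bumpers from above and dragged, it rolls without slip, half as far
- dock: fixed test dock: dark steel base 315 (x) by 130 (y) by 12 mm, origin under its centre. Three pockets in a row along x, 105 mm apart, each for one motor lying along the dock's y: floor 12 mm above the table, inside 56 (x) by 106 mm (y), walls 6 mm thick, 26 high; the long walls leave the middle 54 mm open for fingers to reach the barrel
- pocket0 (a point): centre of a seated motor in pocket 0: the middle of the pocket, 25 mm above its floor, 37 mm above the table; axes as the dock's (a motor lies along y)
- lever0 (a joint): locking lever of pocket 0, turning about an upright pivot: 0 = shut (its arm lies along the dock's -x across the top of the motor's bumper), grows anticlockwise seen from above to 1.9 = wide open (at 1.57 the arm points along the dock's -y, clear of the pocket). Rad. Light friction (under 1 N at the knob), it stays where it is left
- knob0 (a point): top centre of the upright black knob (14 mm in diameter, 17 mm high) near the end of lever 0, 72 mm from the pivot, 90 mm above the table; the steel arm below it is 16 mm wide and 8 mm thick, its underside 65 mm and its top 73 mm above the table, 3 mm above a seated motor
- hinge0 (a point): pivot axis of lever 0, 40 mm (dock x) and -37 mm (dock y) from the middle of its pocket, at the height of the arm's top, 73 mm above the table
- pocket1 (a point): centre of a seated motor in pocket 1: the middle of the pocket, 25 mm above its floor, 37 mm above the table; axes as the dock's (a motor lies along y)
- lever1 (a joint): locking lever of pocket 1, turning about an upright pivot: 0 = shut (its arm lies along the dock's -x across the top of the motor's bumper), grows anticlockwise seen from above to 1.9 = wide open (at 1.57 the arm points along the dock's -y, clear of the pocket). Rad. Light friction (under 1 N at the knob), it stays where it is left
- knob1 (a point): top centre of the upright black knob (14 mm in diameter, 17 mm high) near the end of lever 1, 72 mm from the pivot, 90 mm above the table; the steel arm below it is 16 mm wide and 8 mm thick, its underside 65 mm and its top 73 mm above the table, 3 mm above a seated motor
- hinge1 (a point): pivot axis of lever 1, 40 mm (dock x) and -37 mm (dock y) from the middle of its pocket, at the height of the arm's top, 73 mm above the table
- pocket2 (a point): centre of a seated motor in pocket 2: the middle of the pocket, 25 mm above its floor, 37 mm above the table; axes as the dock's (a motor lies along y)
- lever2 (a joint): locking lever of pocket 2, turning about an upright pivot: 0 = shut (its arm lies along the dock's -x across the top of the motor's bumper), grows anticlockwise seen from above to 1.9 = wide open (at 1.57 the arm points along the dock's -y, clear of the pocket). Rad. Light friction (under 1 N at the knob), it stays where it is left
- knob2 (a point): top centre of the upright black knob (14 mm in diameter, 17 mm high) near the end of lever 2, 72 mm from the pivot, 90 mm above the table; the steel arm below it is 16 mm wide and 8 mm thick, its underside 65 mm and its top 73 mm above the table, 3 mm above a seated motor
- hinge2 (a point): pivot axis of lever 2, 40 mm (dock x) and -37 mm (dock y) from the middle of its pocket, at the height of the arm's top, 73 mm above the table
- tape: roll of black tape lying flat, 90 mm across, 25 mm high; bystander, origin at its underside's centre
- wrench: steel wrench, lying; bystander, origin at its underside's centre
- driver: screwdriver, lying; bystander, origin at its underside's centre
- offcut: aluminium profile offcut 40 x 130 x 40 mm; bystander, origin at its underside's centre
- spray: white bottle, 56 mm across, 170 mm high, upright; bystander, origin at its underside's centre
- battery: black battery pack 70 x 50 x 55 mm; bystander, origin at its underside's centre
Mind the look-alikes: they are no part of the job. Leave any red look-alike of the motor0 alone.

How it is judged:
On the way:
1. every motor lies on the bench with its connector block up, within 15 degrees, all at once (height (world z) of each of motor0, motor1, motor2 below 0.035 m and angle between each of motor0, motor1, motor2's own x axis and vertical below 0.26 rad and linear speed of each of motor0, motor1, motor2 below 0.03 m/s), for 0.3 s.
At the end, for the whole second after the job is handed in: every motor at rest in its own pocket: centre within 8 mm of the seated point, axis within 0.15 rad, connector up within 0.32 rad, that lever under 0.12 rad; before that, all lay on the bench connector-up within 15 degrees at once (angle between each of motor0, motor1, motor2's own x axis and vertical below 0.32 rad and linear speed of each of motor0, motor1, motor2 below 0.03 m/s and ((distance between motor0 and pocket0 below 0.008 m and angle between the z axis of motor0 and the y axis of pocket0, either way round below 0.15 rad and value of joint lever0 below 0.12 rad) or (distance between motor0 and pocket1 below 0.008 m and angle between the z axis of motor0 and the y axis of pocket1, either way round below 0.15 rad and value of joint lever1 below 0.12 rad) or (distance between motor0 and pocket2 below 0.008 m and angle between the z axis of motor0 and the y axis of pocket2, either way round below 0.15 rad and value of joint lever2 below 0.12 rad)) and ((distance between motor1 and pocket0 below 0.008 m and angle between the z axis of motor1 and the y axis of pocket0, either way round below 0.15 rad and value of joint lever0 below 0.12 rad) or (distance between motor1 and pocket1 below 0.008 m and angle between the z axis of motor1 and the y axis of pocket1, either way round below 0.15 rad and value of joint lever1 below 0.12 rad) or (distance between motor1 and pocket2 below 0.008 m and angle between the z axis of motor1 and the y axis of pocket2, either way round below 0.15 rad and value of joint lever2 below 0.12 rad)) and ((distance between motor2 and pocket0 below 0.008 m and angle between the z axis of motor2 and the y axis of pocket0, either way round below 0.15 rad and value of joint lever0 below 0.12 rad) or (distance between motor2 and pocket1 below 0.008 m and angle between the z axis of motor2 and the y axis of pocket1, either way round below 0.15 rad and value of joint lever1 below 0.12 rad) or (distance between motor2 and pocket2 below 0.008 m and angle between the z axis of motor2 and the y axis of pocket2, either way round below 0.15 rad and value of joint lever2 below 0.12 rad))); the robot touches nothing.
It fails at once if a bystander is moved more than 40 mm (distance of any of tape, wrench, driver, offcut, spray, battery from where it was at the start of the episode above 0.04 m).
Of motor0, motor1, motor2 only 2 to 3 are there at a start; the rules pass over those that are not, and their reading is None.
At some moment in a run one of motor0, motor1, motor2 may be knocked a few centimetres aside while the robot is not near it.
Once in a run the grip may slacken for a moment while it holds something.
It also fails if it takes over 210 s, if anything falls off the work surface, if the arm or the gripper's body presses on something with over 40 N, if the wrist force passes 120 N, or if a joint passes its speed limit or range.

## Robot

A 6-joint arm with a two-finger parallel gripper is mounted at the origin on the work surface. World frame = base frame: x ahead of the robot, y to its left, z up, the work surface at z = 0. Lengths are in m, angles in rad, forces in N, time in s.
With the tool pointing down it reaches from about 0.35 to 0.775 m from the base axis. Payload 7.3 kg.
Tool frame: the origin (TCP) lies where the fingers leave the gripper's body, on its centre line; the fingertips stand 66 mm ahead of it and the grasp point (between the pads) lies 47 mm ahead of it; x points along the fingers, y is the direction in which the jaws open and shut, and the axes are right-handed (so a half turn about x gives the same grasp; the last joint's range is limited). The gripper opens to 92 mm and grips with 3 to 60 N. Pads are 19 mm wide; open, the fingers measure 130 mm over their backs; the gripper's body (75 mm by 190 mm) begins 47 mm behind the grasp point.
Start: joints at [-1.281, 0.342, 1.524, -0, 1.275, -0.146], TCP at [0.222, -0.476, 0.292] pointing down, gripper open.
Joint ranges: [-2.53, 2.53], [-0.77, 2.02], [0.04, 2.7], [-1, 4.14], [0.28, 2.66], [-3.11, 3.11]. Speed limits (rad/s): [2.57, 2.57, 3.14, 3.14, 3.14, 3.14].

## Interface

Orientations are given as a unit quaternion [w, x, y, z].
In Python, from plant import robot gives the robot as it stands.
- The arm moves only by the tool move_arm, never from a script. Its argument "rows" is a list of rows, each an object of numbers: "dx", "dy", "dz": the shift along the world's x, y, z in cm; "rx", "ry", "rz": the turn, a rotation vector about the world's x, y, z in rad; "jaw": the opening, from 0 (shut) to 1 (fully open). In form: [{"dx": .., "dy": .., "dz": .., "rx": .., "ry": .., "rz": .., "jaw": ..}, ...]. A call has 1 to 12 rows; each row shifts and turns the commanded pose from where the row before left it; what a row does not reach is not made up. A row lasts 1/10 s, in which the tool goes at most 50 mm and 8.59 degrees, less where a joint would pass 70% of its speed; a pose out of reach is approached as far as the arm can. A call with a gripper value outside its range is refused whole. The fingers move at their own pace and stop on an object; "squeeze" is the grip in N (left out, the last holds). Time passes only in rows, so rows that do not move let the fingers close. It gives the time, the measured TCP pose, the force and the opening at its end, in the units of the state.
- robot.get_state(): the state, without advancing time (a new reading comes with each control period).
- robot.snapshot(name): name is "side" or "top"; returns a dict with "img" (384x512x3 uint8, red, green, blue), "depth" (384x512 float32, m along the optical axis (not along the pixel's ray), 0 where there is no reading), "fx", "fy", "cx", "cy" (pixels), "R" (3x3) and "t" (3): a world point X has camera coordinates R X + t. Camera axes: x right, y down, z forward; pixel columns grow to the right and rows downward; lengths in m; the calibration is good to about 2 mm. A picture is of the moment at which its call begins.
- robot.finish_job(): hands the job in, once; it reports no verdict.
The state is a dict: "time_s": time; "joint_pos": joint angles; "qvel": joint speeds; "effort": joint torques, N m; "ee_pos": TCP position; "orientation": TCP orientation; "ft_force": force on the tool from outside, world axes, zero at the start; "wrist_torque": the same for the moment, N m; "finger_gap": finger opening in m.
Only numpy, scipy, OpenCV 4.12 (cv2) and the standard library are available. Lean on these libraries where they do the work, as an engineer would, in place of code of your own. Each camera call takes 0.05 s, during which the arm holds its last target.

## Working session

There is one attempt and no reset: what is moved stays moved. The work goes in short steps, Python scripts to look and compute and a tool call to move; the robot and the scene stay as the last step left them, time stands still between calls to the robot, and variables do not carry over. Pictures are saved under pics/ and viewed, and the job is handed in when it is done.

Besides the shell and the picture viewer there is one more tool, called after ">>>" as name(argument=value, ...), one argument or row to a line, values as JSON. move_arm: Moves the arm, as the interface text tells. Its arguments: {"type":"object","properties":{"rows":{"type":"array"},"squeeze":{"type":"number"}},"required":["rows"]}

```bash
ls; mkdir -p pics
cat > h.py <<'E'
import numpy as np, cv2
from plant import robot
def snap(n,name=None):
    s=robot.snapshot(n)
    if name: cv2.imwrite('pics/'+name, cv2.resize(s['img'][:,:,::-1],(800,600),interpolation=cv2.INTER_CUBIC))
    return s
def ray(s,u,v,z):
    R=np.array(s['R']);t=np.array(s['t'])
    c=-R.T@t; d=R.T@np.array([(u-s['cx'])/s['fx'],(v-s['cy'])/s['fy'],1])
    return c+d*(z-c[2])/d[2]
def proj(s,X):
    p=np.array(s['R'])@np.array(X)+np.array(s['t']); return s['fx']*p[0]/p[2]+s['cx'],s['fy']*p[1]/p[2]+s['cy']
def cloud(s):
    h,w=s['depth'].shape; u,v=np.meshgrid(np.arange(w),np.arange(h)); d=s['depth']
    P=np.stack([(u-s['cx'])/s['fx']*d,(v-s['cy'])/s['fy']*d,d],-1)-np.array(s['t'])
    return P@np.array(s['R'])
def crop(s,name,u0,u1,v0,v1,k=4):
    cv2.imwrite('pics/'+name,cv2.resize(s['img'][v0:v1,u0:u1,::-1],None,fx=k,fy=k,interpolation=cv2.INTER_CUBIC))
E
python3 - <<'E'
from h import *
for n in('top','side'):
    s=snap(n,n+'0.png'); R=np.array(s['R']); print(n,s['fx'],s['cx'],s['cy'],-R.T@np.array(s['t']),R.round(3).tolist())
print(robot.get_state())
E
```

```text
pics
top 406.4424813282993 258.080858226098 181.55522630184424 [ 0.43846436 -0.03669589  1.23143487] [[-0.011, -1.0, -0.006], [-0.997, 0.012, -0.072], [0.072, 0.005, -0.997]]
side 353.70947056557463 249.43944850119294 194.29536550702628 [-0.04971759  0.89672504  0.80684433] [[-0.853, -0.522, -0.006], [-0.29, 0.484, -0.826], [0.434, -0.703, -0.564]]
{'time_s': 0.1, 'joint_pos': array([-1.28098849e+00,  3.42683082e-01,  1.52492817e+00, -1.49807699e-05,
        1.27538964e+00, -1.46000350e-01]), 'qvel': array([ 0.00046968, -0.00091848, -0.0024985 ,  0.00095463,  0.00033072,
       -0.00160415]), 'effort': array([ 2.14618260e-03, -4.32002556e+01, -2.44694817e+01,  7.18892715e-02,
        5.26707165e-02, -5.53426821e-05]), 'ee_pos': array([ 0.22156316, -0.4756561 ,  0.29159647]), 'orientation': array([-0.15237024, -0.69034428, -0.15336271,  0.69042593]), 'ft_force': array([ 0.31451908,  0.96073204, -0.09171376]), 'wrist_torque': array([ 0.03454254,  0.00502025, -0.07158788]), 'finger_gap': 0.09212260808201651}
```

View pics/top0.png

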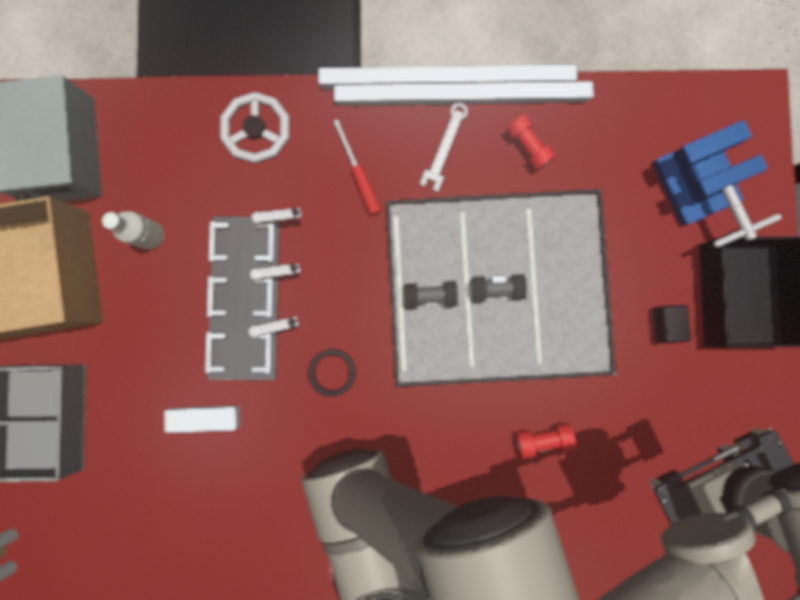

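View pics/side0.png

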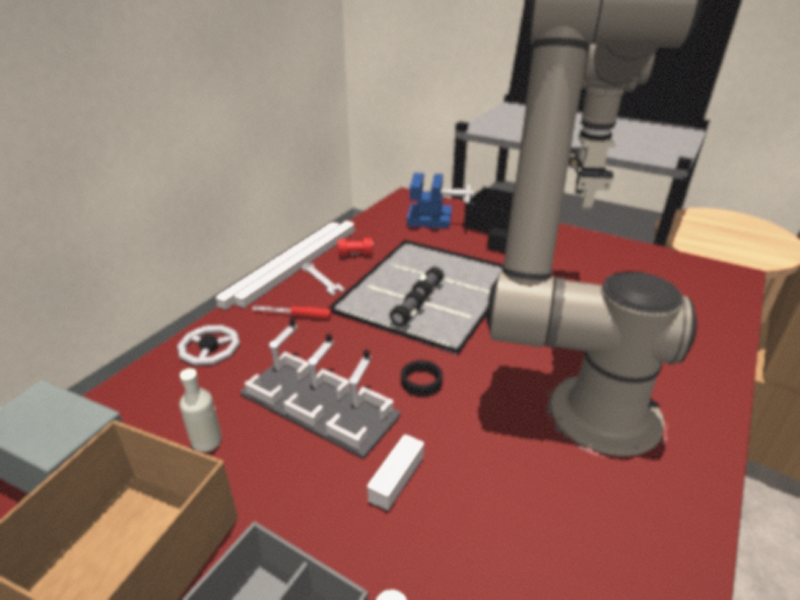

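Run:
```python
from h import *
s=snap('top');t=snap('side')
crop(s,'c1.png',250,350,160,220,8)
crop(t,'c2.png',210,340,150,230,6)
for n,q in(('top',s),('side',t)):
    P=cloud(q); hsv=cv2.cvtColor(q['img'],cv2.COLOR_RGB2HSV)
    m=(P[...,2]>0.02)&(P[...,2]<0.08)&(P[...,0]>0.3)&(P[...,0]<0.65)&(P[...,1]>-.35)&(P[...,1]<0.03)
    n_,l,st,c=cv2.connectedComponentsWithStats(m.astype(np.uint8))
    for i in range(1,n_):
        if st[i,4]>20:
            p=P[l==i]; print(n,st[i],c[i].round(1),p.mean(0).round(4),p.min(0).round(3),p.max(0).round(3))
    w=(hsv[...,2]>200)&(hsv[...,1]<40)&(P[...,2]>0.012)&m
    print(np.argwhere(w)[:,::-1].tolist()[:40], P[w].round(3).tolist()[:40])
```

```text
top [302 175  36  19 515] [319.5 183.7] [ 0.5154 -0.2099  0.0451] [ 0.489 -0.262  0.02 ] [ 0.542 -0.16   0.058]
top [259 179  35  19 479] [275.8 188.3] [ 0.5033 -0.0821  0.0458] [ 0.479 -0.133  0.022] [ 0.531 -0.033  0.059]
[[316, 177], [317, 177], [318, 177], [319, 177], [320, 177], [321, 177], [322, 177], [316, 178], [317, 178], [318, 178], [319, 178], [320, 178], [321, 178], [322, 178], [323, 178], [316, 179], [317, 179], [318, 179], [319, 179], [320, 179], [321, 179], [322, 179]] [[0.535, -0.201, 0.041], [0.535, -0.203, 0.044], [0.535, -0.207, 0.041], [0.535, -0.21, 0.039], [0.535, -0.212, 0.043], [0.535, -0.215, 0.04], [0.535, -0.219, 0.038], [0.532, -0.2, 0.042], [0.532, -0.203, 0.042], [0.532, -0.206, 0.044], [0.532, -0.209, 0.042], [0.532, -0.213, 0.039], [0.532, -0.215, 0.044], [0.532, -0.218, 0.041], [0.532, -0.221, 0.039], [0.529, -0.2, 0.043], [0.529, -0.203, 0.043], [0.53, -0.207, 0.04], [0.529, -0.209, 0.041], [0.529, -0.212, 0.043], [0.529, -0.215, 0.039], [0.529, -0.218, 0.044]]
side [249 171  35  36 479] [266.5 188.7] [ 0.5022 -0.1278  0.0407] [ 0.476 -0.257  0.02 ] [ 0.539 -0.026  0.058]
[[271, 176], [270, 177], [271, 177], [269, 178], [270, 178]] [[0.533, -0.219, 0.04], [0.532, -0.208, 0.041], [0.529, -0.211, 0.041], [0.533, -0.202, 0.04], [0.529, -0.202, 0.041]]
```

View pics/c1.png

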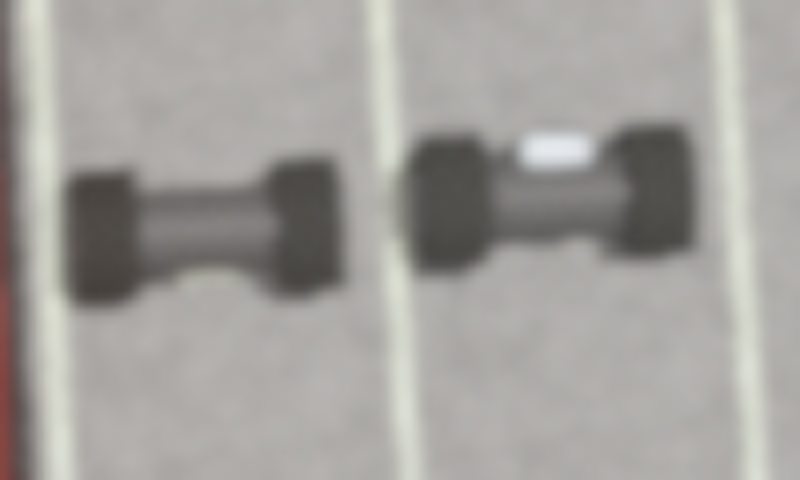

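View pics/c2.png

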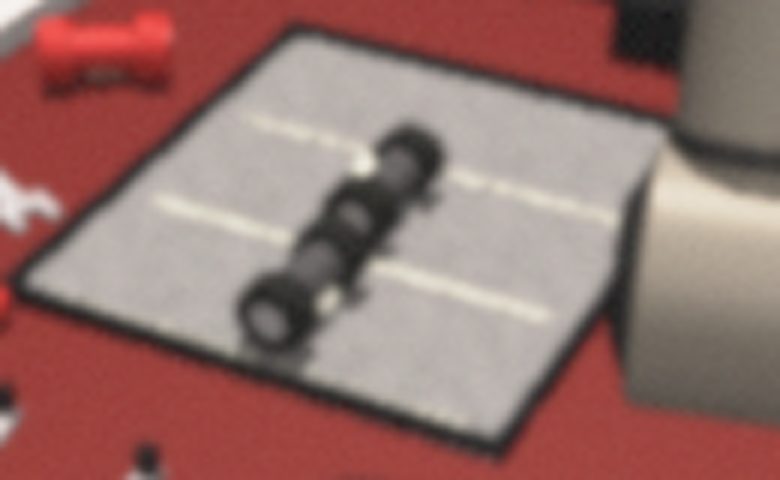

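Run:
```python
from h import *
s=snap('top');t=snap('side')
P=cloud(s); 
# motors: pixel silhouettes dark pixels on felt
for (u0,u1,v0,v1) in((256,297,172,202),(299,341,168,198)):
    g=s['img'][v0:v1,u0:u1].max(2); m=(g<85).astype(np.uint8)
    r=cv2.minAreaRect(np.argwhere(P[v0:v1,u0:u1,2]>0.03)[:,::-1].astype(np.float32)); 
    pts=P[v0:v1,u0:u1][P[v0:v1,u0:u1,2]>0.047]
    c=pts.mean(0);
    d=np.linalg.svd(pts[:,:2]-pts[:,:2].mean(0))[2][0]
    print('rect',r,'top pts',c.round(4),'axis yaw deg',np.degrees(np.arctan(d[0]/d[1])).round(2), len(pts), pts[:,2].max())
    # bumper end centres
    along=(pts[:,:2]-c[:2])@d; print(np.percentile(along,[1,99]).round(4))
# connector A from side
for z in (0.01,0.015,0.02,0.025): print(z,ray(t,264.3,199.5,z).round(4))
# tray corners: rim black
hsv=cv2.cvtColor(s['img'],cv2.COLOR_RGB2HSV)
crop(s,'d1.png',120,200,130,250,5)
q=t;crop(q,'d2.png',150,270,195,295,6)
# dock depth: pts z>8mm
m=(P[...,2]>0.03)&(P[...,0]>0.25)&(P[...,0]<0.7)&(P[...,1]>0.12)&(P[...,1]<0.4)&(P[...,2]<0.12)
n_,l,st,c=cv2.connectedComponentsWithStats(m.astype(np.uint8))
for i in range(1,n_):
    if st[i,4]>8: p=P[l==i];print(st[i],p.min(0).round(3),p.max(0).round(3))
st=robot.get_state(); 
from scipy.spatial.transform import Rotation as Ro
o=st['orientation']; print(Ro.from_quat([o[1],o[2],o[3],o[0]]).as_matrix().round(3))
```

```text
rect ((19.0, 15.5), (19.0, 36.0), 90.0) top pts [ 0.5018 -0.0813  0.0954] axis yaw deg -6.38 216 1.2314348703929756
[-0.0514  0.0503]
rect ((18.993785858154297, 15.40362548828125), (17.479785919189453, 38.5005989074707), 86.3086166381836) top pts [ 0.5126 -0.2068  0.0843] axis yaw deg -11.02 217 1.2314348703929756
[-0.1811  0.0535]
0.01 [ 0.4942 -0.095   0.01  ]
0.015 [ 0.4908 -0.0888  0.015 ]
0.02 [ 0.4874 -0.0826  0.02  ]
0.025 [ 0.4839 -0.0764  0.025 ]
[162 133  31  34 291] [0.573 0.158 0.03 ] [0.664 0.248 0.095]
[135 142  12  25 108] [0.575 0.301 0.03 ] [0.646 0.335 0.044]
[161 169  31  34 284] [0.467 0.161 0.03 ] [0.561 0.25  0.094]
[134 177  12  25 113] [0.471 0.304 0.03 ] [0.542 0.338 0.045]
[160 203  31  36 288] [0.362 0.164 0.03 ] [0.463 0.252 0.095]
[132 213  13  25 106] [0.366 0.306 0.03 ] [0.436 0.34  0.044]
[111 260  41  16 576] [0.257 0.284 0.03 ] [0.298 0.4   0.049]
[[-0.     0.422 -0.907]
 [ 0.    -0.907 -0.422]
 [-1.    -0.    -0.   ]]
```

```bash
ls pics
```

```text
c1.png
c2.png
d1.png
d2.png
side0.png
top0.png
```

View pics/d1.png

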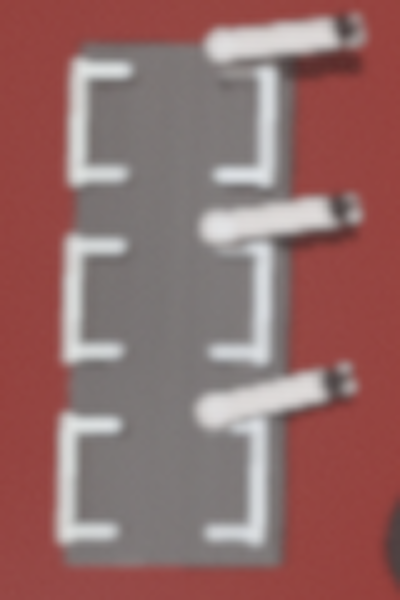

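View pics/d2.png

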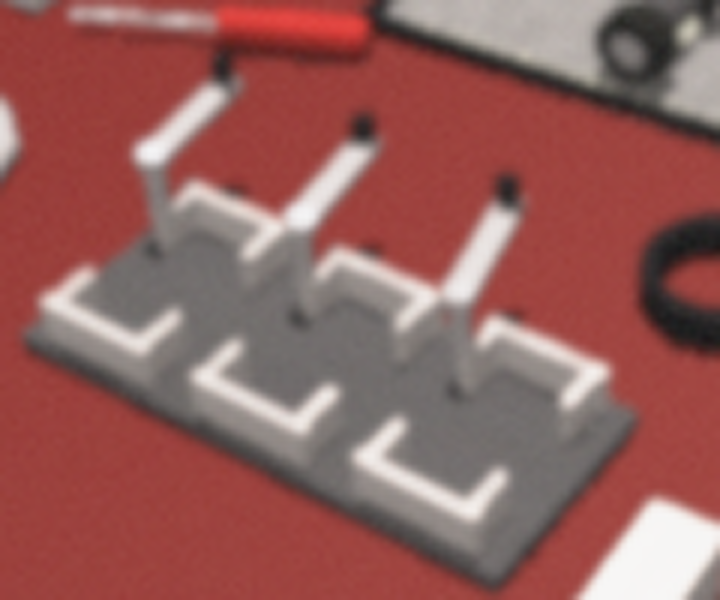

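Run:
```python
from h import *
s=snap('top');P=cloud(s)
k=8
big=cv2.resize(s['img'],None,fx=k,fy=k,interpolation=cv2.INTER_CUBIC)
hsv=cv2.cvtColor(big,cv2.COLOR_RGB2HSV)
w=((hsv[...,2]>165)&(hsv[...,1]<60)).astype(np.uint8)
def up(x): return (x+.5)/k-.5
C=[]
for v0,v1 in((138,172),(173,208),(208,244)):
    a=w[v0*k:v1*k,130*k:147*k]
    n,l,st,c=cv2.connectedComponentsWithStats(a); i=1+np.argmax(st[1:,4])
    y,x=np.nonzero(l==i)
    pts=np.array([ray(s,up(xx+130*k),up(yy+v0*k),.038)[:2] for xx,yy in list(zip(x,y))[::7]])
    r=cv2.minAreaRect(pts.astype(np.float32)); print(r, cv2.boxPoints(r).round(4).tolist()); C.append(r)
# levers: pts z .068-.08
for v0,v1 in((130,150),(165,185),(200,222)):
    u0,u1=158,196
    a=w[v0*k:v1*k,u0*k:u1*k]; n,l,st,c=cv2.connectedComponentsWithStats(a)
    # lever wihte pixels
    q=(P[v0:v1,u0:u1,2]>0.062)&(P[v0:v1,u0:u1,2]<0.082); pp=P[v0:v1,u0:u1][q][:,:2]
    r=cv2.minAreaRect(pp.astype(np.float32));
    b=(P[v0:v1,u0:u1,2]>0.085)&(P[v0:v1,u0:u1,2]<0.1); kk=P[v0:v1,u0:u1][b]
    print('lever',r,cv2.boxPoints(r).round(3).tolist(),'knob',kk.mean(0).round(4) if len(kk) else None,len(kk))
```

```text
((0.610548198223114, 0.32114437222480774), (0.03665872663259506, 0.07610251009464264), 87.72344970703125) [[0.5717999935150146, 0.3043000102043152], [0.6478000283241272, 0.3012999892234802], [0.6492999792098999, 0.3379000127315521], [0.5733000040054321, 0.3409999907016754]]
((0.5057387948036194, 0.32330137491226196), (0.036126427352428436, 0.0763007402420044), 89.14765930175781) [[0.4672999978065491, 0.3057999908924103], [0.5436000227928162, 0.30469998717308044], [0.5442000031471252, 0.3407999873161316], [0.46790000796318054, 0.3418999910354614]]
((0.40041542053222656, 0.32599738240242004), (0.03636384382843971, 0.0768050029873848), 88.06132507324219) [[0.3614000082015991, 0.3091000020503998], [0.4381999969482422, 0.30649998784065247], [0.43939998745918274, 0.34290000796318054], [0.3625999987125397, 0.34549999237060547]]
lever ((0.652116596698761, 0.20149388909339905), (0.01780545897781849, 0.08741521090269089), 5.991069316864014) [[0.6389999985694885, 0.24400000274181366], [0.6480000019073486, 0.15700000524520874], [0.6660000085830688, 0.1589999943971634], [0.656000018119812, 0.2460000067949295]] knob [0.6561 0.1656 0.0896] 20
lever ((0.5480949878692627, 0.20396238565444946), (0.017621563747525215, 0.08827599138021469), 6.910544395446777) [[0.5339999794960022, 0.24699999392032623], [0.5450000166893005, 0.1589999943971634], [0.5619999766349792, 0.16099999845027924], [0.5519999861717224, 0.24899999797344208]] knob [0.5535 0.168  0.0893] 19
lever ((0.446968674659729, 0.2070396989583969), (0.016514720395207405, 0.08765533566474915), 12.45959186553955) [[0.42899999022483826, 0.24799999594688416], [0.4480000138282776, 0.16200000047683716], [0.46399998664855957, 0.16599999368190765], [0.44600000977516174, 0.25200000405311584]] knob [0.4545 0.172  0.0896] 19
```

```bash
cat >> h.py <<'E'
def motors(s,verbose=True,zmin=0.022,reg=(.30,.70,-.40,.05)):
    P=cloud(s); hsv=cv2.cvtColor(s['img'],cv2.COLOR_RGB2HSV)
    red=(hsv[...,1]>120)&(hsv[...,2]>90)
    m=(P[...,2]>zmin)&(P[...,2]<0.075)&(P[...,0]>reg[0])&(P[...,0]<reg[1])&(P[...,1]>reg[2])&(P[...,1]<reg[3])&~red
    n,l,st,c=cv2.connectedComponentsWithStats(m.astype(np.uint8)); out=[]
    for i in range(1,n):
        if st[i,4]<150: continue
        p=P[l==i]; tp=p[p[:,2]>p[:,2].max()-.012]
        r=cv2.minAreaRect(p[:,:2].astype(np.float32)); b=cv2.boxPoints(r)
        e=[(b[j]-b[j-1]) for j in range(4)]; e=max(e,key=np.linalg.norm); 
        d=np.linalg.svd(tp[:,:2]-tp[:,:2].mean(0))[2][0]
        w=(l==i)&(hsv[...,2]>165)&(hsv[...,1]<50)
        print('motor c',np.round(r[0],4),'size',np.round(r[1],3),'yaw rect',round(float(np.degrees(np.arctan2(-e[0]*np.sign(e[1]),abs(e[1])))),1),'svd',round(float(np.degrees(np.arctan2(-d[0]*np.sign(d[1]),abs(d[1])))),1),'zmax',p[:,2].max().round(3),'topmean',tp.mean(0).round(4))
        if w.sum(): print('  white',w.sum(),P[w].mean(0).round(4))
E
python3 - <<'E'
from h import *
s=snap('top'); motors(s)
hsv=cv2.cvtColor(s['img'],cv2.COLOR_RGB2HSV)
g=(hsv[...,1]<60).astype(np.uint8)[115:255,240:400]
n,l,st,c=cv2.connectedComponentsWithStats(g); i=1+np.argmax(st[1:,4]); y,x=np.nonzero(l==i)
pts=np.array([ray(s,a+240,b+115,.012)[:2] for a,b in zip(x,y)]).astype(np.float32)
r=cv2.minAreaRect(pts); print('tray',r,cv2.boxPoints(r).round(3).tolist())
E
```

```text
motor c [ 0.5157 -0.2107] size [0.049 0.101] yaw rect 3.0 svd 2.8 zmax 0.057 topmean [ 0.5154 -0.2113  0.0505]
  white 34 [ 0.5311 -0.2094  0.0409]
motor c [ 0.504  -0.0823] size [0.049 0.1  ] yaw rect 3.1 svd 1.6 zmax 0.06 topmean [ 0.504  -0.0822  0.0522]
  white 1 [ 0.4847 -0.0772  0.0231]
tray ((0.5191132426261902, -0.21411080658435822), (0.355381578207016, 0.41614416241645813), 2.414522647857666) [[0.3330000042915344, -0.014000000432133675], [0.3499999940395355, -0.42899999022483826], [0.7049999833106995, -0.41499999165534973], [0.6880000233650208, 0.0010000000474974513]]
```

>>> move_arm(
  rows=[
    {"dx":3,"dy":2.65,"rz":-0.0392,"jaw":0.61},
    {"dx":3,"dy":2.65,"rz":-0.0392,"jaw":0.61},
    {"dx":3,"dy":2.65,"rz":-0.0392,"jaw":0.61},
    {"dx":3,"dy":2.65,"rz":-0.0392,"jaw":0.61},
    {"dx":3,"dy":2.65,"rz":-0.0392,"jaw":0.61},
    {"dx":3,"dy":2.65,"rz":-0.0392,"jaw":0.61},
    {"dx":3,"dy":2.65,"rz":-0.0392,"jaw":0.61},
    {"dx":3,"dy":2.65,"rz":-0.0392,"jaw":0.61},
    {"dx":3,"dy":2.65,"rz":-0.0392,"jaw":0.61},
    {"dx":3,"dy":2.65,"rz":-0.0392,"jaw":0.61},
    {"jaw":0.61},
    {"jaw":0.61},
  ],
  squeeze=10,
)

```text
schema error: expected keys dx, dy, dz, rx, ry, rz, jaw
```

>>> move_arm(
  rows=[
    {"dx":3,"dy":2.65,"dz":0,"rx":0,"ry":0,"rz":-0.0392,"jaw":0.61},
    {"dx":3,"dy":2.65,"dz":0,"rx":0,"ry":0,"rz":-0.0392,"jaw":0.61},
    {"dx":3,"dy":2.65,"dz":0,"rx":0,"ry":0,"rz":-0.0392,"jaw":0.61},
    {"dx":3,"dy":2.65,"dz":0,"rx":0,"ry":0,"rz":-0.0392,"jaw":0.61},
    {"dx":3,"dy":2.65,"dz":0,"rx":0,"ry":0,"rz":-0.0392,"jaw":0.61},
    {"dx":3,"dy":2.65,"dz":0,"rx":0,"ry":0,"rz":-0.0392,"jaw":0.61},
    {"dx":3,"dy":2.65,"dz":0,"rx":0,"ry":0,"rz":-0.0392,"jaw":0.61},
    {"dx":3,"dy":2.65,"dz":0,"rx":0,"ry":0,"rz":-0.0392,"jaw":0.61},
    {"dx":3,"dy":2.65,"dz":0,"rx":0,"ry":0,"rz":-0.0392,"jaw":0.61},
    {"dx":3,"dy":2.65,"dz":0,"rx":0,"ry":0,"rz":-0.0392,"jaw":0.61},
    {"dx":0,"dy":0,"dz":0,"rx":0,"ry":0,"rz":0,"jaw":0.61},
  ],
  squeeze=10,
)

```text
time_s: 1.5
ee_pos: [0.5243, -0.2077, 0.292]
orientation: [0.017, 0.707, 0.017, -0.706]
ft_force: [0.3, 0.0, -0.2]
finger_gap: 0.0558
```

>>> move_arm(
  rows=[
    {"dx":-0.1,"dy":-0.25,"dz":-4,"rx":0,"ry":0,"rz":0,"jaw":0.61},
    {"dx":0,"dy":0,"dz":-4,"rx":0,"ry":0,"rz":0,"jaw":0.61},
    {"dx":0,"dy":0,"dz":-4,"rx":0,"ry":0,"rz":0,"jaw":0.61},
    {"dx":0,"dy":0,"dz":-3,"rx":0,"ry":0,"rz":0,"jaw":0.61},
    {"dx":0,"dy":0,"dz":-1.5,"rx":0,"ry":0,"rz":0,"jaw":0.61},
    {"dx":0,"dy":0,"dz":-0.4,"rx":0,"ry":0,"rz":0,"jaw":0.61},
    {"dx":0,"dy":0,"dz":0,"rx":0,"ry":0,"rz":0,"jaw":0.61},
  ],
)

```text
time_s: 2.2
ee_pos: [0.5204, -0.2138, 0.1231]
orientation: [-0.015, -0.707, -0.015, 0.707]
ft_force: [-1.8, 0.3, 0.6]
finger_gap: 0.0563
```

Run:
```python
from h import *
s=snap('top');t=snap('side')
crop(t,'r1s.png',200,340,130,230,5);crop(s,'r1t.png',230,370,140,240,5)
st=robot.get_state();print(st['ee_pos'],st['ft_force'],st['finger_gap'])
```

```text
[ 0.52109025 -0.21398229  0.12438026] [-0.00340899 -0.19866037 -0.38879186] 0.05602276366939425
```

View pics/r1s.png

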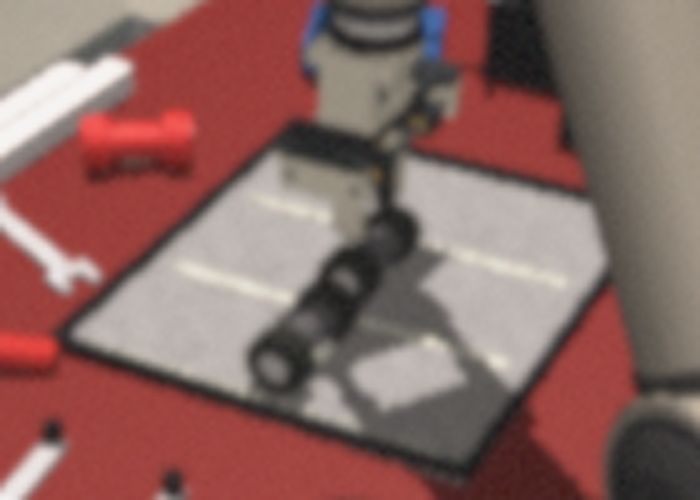

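>>> move_arm(
  rows=[
    {"dx":0.2,"dy":0.3,"dz":-0.2,"rx":0,"ry":0,"rz":0,"jaw":0.61},
    {"dx":0,"dy":0,"dz":-0.2,"rx":0,"ry":0,"rz":0,"jaw":0.61},
    {"dx":0,"dy":0,"dz":-0.1,"rx":0,"ry":0,"rz":0,"jaw":0.61},
    {"dx":0,"dy":0,"dz":0,"rx":0,"ry":0,"rz":0,"jaw":0.61},
  ],
)

```text
time_s: 2.7
ee_pos: [0.5234, -0.2104, 0.1196]
orientation: [0.016, 0.708, 0.015, -0.706]
ft_force: [-0.0, 2.2, 7.0]
finger_gap: 0.0559
```

>>> move_arm(
  rows=[
    {"dx":-0.4,"dy":-0.02,"dz":0,"rx":0,"ry":0,"rz":0,"jaw":0.61},
    {"dx":-0.5,"dy":-0.02,"dz":0,"rx":0,"ry":0,"rz":0,"jaw":0.61},
    {"dx":-0.5,"dy":-0.02,"dz":0,"rx":0,"ry":0,"rz":0,"jaw":0.61},
    {"dx":-0.5,"dy":-0.02,"dz":0,"rx":0,"ry":0,"rz":0,"jaw":0.61},
    {"dx":-0.5,"dy":-0.02,"dz":0,"rx":0,"ry":0,"rz":0,"jaw":0.61},
    {"dx":-0.2,"dy":-0.01,"dz":0,"rx":0,"ry":0,"rz":0,"jaw":0.61},
    {"dx":0,"dy":0,"dz":0,"rx":0,"ry":0,"rz":0,"jaw":0.61},
  ],
)

```text
time_s: 3.4
ee_pos: [0.4971, -0.2115, 0.1195]
orientation: [0.016, 0.708, 0.015, -0.706]
ft_force: [-0.3, 1.7, 7.1]
finger_gap: 0.056
```

Run:
```python
from h import *
s=snap('top');t=snap('side')
crop(t,'r2s.png',200,340,130,230,5)
st=robot.get_state();print(st['ee_pos'],st['ft_force'],st['finger_gap'])
```

```text
[ 0.4972663  -0.21154354  0.11951812] [-0.66803839  0.99527055  6.2474677 ] 0.05581305080367676
```

View pics/r2s.png

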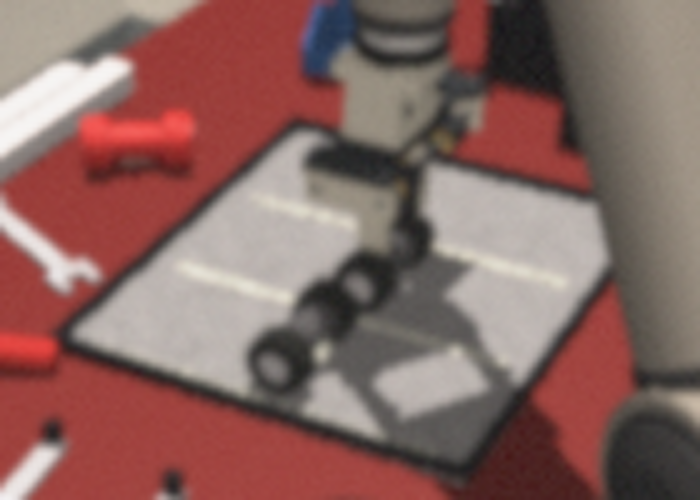

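>>> move_arm(
  rows=[
    {"dx":0,"dy":0,"dz":0.5,"rx":0,"ry":0,"rz":0,"jaw":0.61},
    {"dx":1.1,"dy":0.05,"dz":0,"rx":0,"ry":0,"rz":0,"jaw":0.61},
    {"dx":0,"dy":0,"dz":-0.25,"rx":0,"ry":0,"rz":0,"jaw":0.61},
    {"dx":0,"dy":0,"dz":-0.25,"rx":0,"ry":0,"rz":0,"jaw":0.61},
    {"dx":0,"dy":0,"dz":0,"rx":0,"ry":0,"rz":0,"jaw":0.61},
    {"dx":-0.4,"dy":-0.02,"dz":0,"rx":0,"ry":0,"rz":0,"jaw":0.61},
    {"dx":-0.5,"dy":-0.02,"dz":0,"rx":0,"ry":0,"rz":0,"jaw":0.61},
    {"dx":-0.5,"dy":-0.02,"dz":0,"rx":0,"ry":0,"rz":0,"jaw":0.61},
    {"dx":-0.5,"dy":-0.02,"dz":0,"rx":0,"ry":0,"rz":0,"jaw":0.61},
    {"dx":-0.2,"dy":-0.01,"dz":0,"rx":0,"ry":0,"rz":0,"jaw":0.61},
    {"dx":0,"dy":0,"dz":0,"rx":0,"ry":0,"rz":0,"jaw":0.61},
  ],
)

```text
time_s: 4.6
ee_pos: [0.4872, -0.2121, 0.1194]
orientation: [0.016, 0.708, 0.015, -0.706]
ft_force: [0.0, 1.6, 12.1]
finger_gap: 0.0562
```

>>> move_arm(
  rows=[
    {"dx":0,"dy":0,"dz":0.5,"rx":0,"ry":0,"rz":0,"jaw":0.61},
    {"dx":0,"dy":0,"dz":2.5,"rx":0,"ry":0,"rz":0,"jaw":0.61},
    {"dx":0,"dy":3.7,"dz":2,"rx":0,"ry":0,"rz":0,"jaw":0.61},
    {"dx":0,"dy":4.5,"dz":0,"rx":0,"ry":0,"rz":0,"jaw":0.61},
    {"dx":0,"dy":4.6,"dz":0,"rx":0,"ry":0,"rz":0,"jaw":0.61},
    {"dx":0,"dy":0,"dz":0,"rx":0,"ry":0,"rz":0,"jaw":0.61},
  ],
)

```text
time_s: 5.2
ee_pos: [0.4856, -0.0794, 0.1679]
orientation: [-0.017, -0.706, -0.018, 0.708]
ft_force: [-1.0, -0.6, 0.9]
finger_gap: 0.0561
```

Run:
```python
from h import *
s=snap('top');t=snap('side')
crop(t,'r3s.png',200,340,130,230,5);crop(s,'r3t.png',230,370,140,240,5)
st=robot.get_state();print(st['ee_pos'],st['ft_force'],st['finger_gap'])
motors(s)
```

```text
[ 0.48661843 -0.0831468   0.16805913] [ 0.42413314 -0.59911255  0.59358784] 0.055898808492726014
motor c [ 0.4942 -0.2331] size [0.059 0.048] yaw rect -0.6 svd -7.9 zmax 0.058 topmean [ 0.494  -0.2394  0.0509]
  white 29 [ 0.4979 -0.2165  0.0502]
```

View pics/r3s.png

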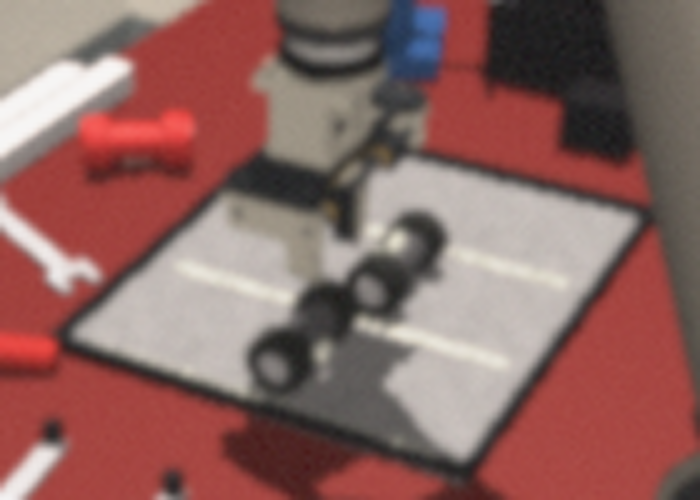

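View pics/r3t.png

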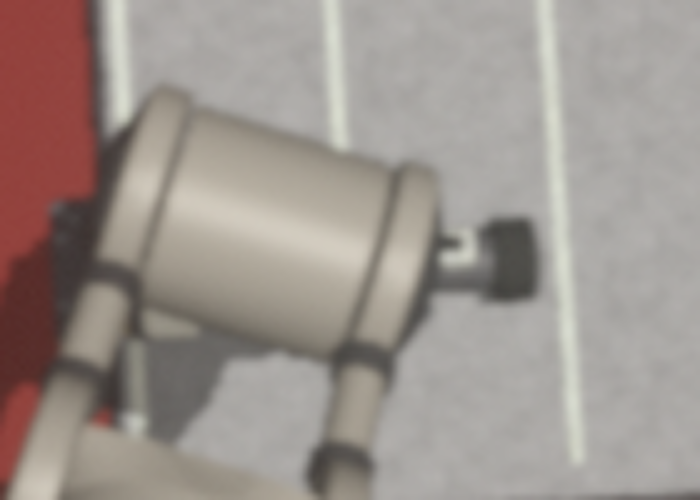

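>>> move_arm(
  rows=[
    {"dx":1.1,"dy":0.05,"dz":-3,"rx":0,"ry":0,"rz":0,"jaw":0.61},
    {"dx":0,"dy":0,"dz":-1.35,"rx":0,"ry":0,"rz":0,"jaw":0.61},
    {"dx":0,"dy":0,"dz":-0.25,"rx":0,"ry":0,"rz":0,"jaw":0.61},
    {"dx":0,"dy":0,"dz":-0.25,"rx":0,"ry":0,"rz":0,"jaw":0.61},
    {"dx":0,"dy":0,"dz":0,"rx":0,"ry":0,"rz":0,"jaw":0.61},
  ],
)

```text
time_s: 5.8
ee_pos: [0.498, -0.0843, 0.1202]
orientation: [0.015, 0.707, 0.015, -0.707]
ft_force: [-0.2, -0.5, 1.1]
finger_gap: 0.0564
```

>>> move_arm(
  rows=[
    {"dx":0,"dy":0,"dz":-0.08,"rx":0,"ry":0,"rz":0,"jaw":0.61},
    {"dx":0.4,"dy":0.02,"dz":0,"rx":0,"ry":0,"rz":0,"jaw":0.61},
    {"dx":0.5,"dy":0.02,"dz":0,"rx":0,"ry":0,"rz":0,"jaw":0.61},
    {"dx":0.5,"dy":0.02,"dz":0,"rx":0,"ry":0,"rz":0,"jaw":0.61},
    {"dx":0.5,"dy":0.02,"dz":0,"rx":0,"ry":0,"rz":0,"jaw":0.61},
    {"dx":0.5,"dy":0.02,"dz":0,"rx":0,"ry":0,"rz":0,"jaw":0.61},
    {"dx":0.2,"dy":0.01,"dz":0,"rx":0,"ry":0,"rz":0,"jaw":0.61},
    {"dx":0,"dy":0,"dz":0,"rx":0,"ry":0,"rz":0,"jaw":0.61},
  ],
)

```text
time_s: 6.6
ee_pos: [0.5249, -0.0826, 0.1196]
orientation: [0.016, 0.708, 0.015, -0.706]
ft_force: [-0.5, -2.5, 6.7]
finger_gap: 0.0564
```

>>> move_arm(
  rows=[
    {"dx":0,"dy":0,"dz":0.5,"rx":0,"ry":0,"rz":0,"jaw":0.61},
    {"dx":-1.3,"dy":-0.06,"dz":0,"rx":0,"ry":0,"rz":0,"jaw":0.61},
    {"dx":0,"dy":0,"dz":-0.25,"rx":0,"ry":0,"rz":0,"jaw":0.61},
    {"dx":0,"dy":0,"dz":-0.25,"rx":0,"ry":0,"rz":0,"jaw":0.61},
    {"dx":0,"dy":0,"dz":0,"rx":0,"ry":0,"rz":0,"jaw":0.61},
    {"dx":0.4,"dy":0.02,"dz":0,"rx":0,"ry":0,"rz":0,"jaw":0.61},
    {"dx":0.5,"dy":0.02,"dz":0,"rx":0,"ry":0,"rz":0,"jaw":0.61},
    {"dx":0.5,"dy":0.02,"dz":0,"rx":0,"ry":0,"rz":0,"jaw":0.61},
    {"dx":0.5,"dy":0.02,"dz":0,"rx":0,"ry":0,"rz":0,"jaw":0.61},
    {"dx":0.5,"dy":0.02,"dz":0,"rx":0,"ry":0,"rz":0,"jaw":0.61},
    {"dx":0.2,"dy":0.01,"dz":0,"rx":0,"ry":0,"rz":0,"jaw":0.61},
    {"dx":0,"dy":0,"dz":0,"rx":0,"ry":0,"rz":0,"jaw":0.61},
  ],
)

```text
time_s: 7.8
ee_pos: [0.538, -0.0815, 0.1195]
orientation: [0.015, 0.708, 0.016, -0.706]
ft_force: [0.4, 2.6, 7.6]
finger_gap: 0.0562
```

>>> move_arm(
  rows=[
    {"dx":0,"dy":0,"dz":0.5,"rx":0,"ry":0,"rz":0,"jaw":0.61},
    {"dx":-1.3,"dy":-0.06,"dz":0,"rx":0,"ry":0,"rz":0,"jaw":0.61},
    {"dx":0,"dy":0,"dz":-0.25,"rx":0,"ry":0,"rz":0,"jaw":0.61},
    {"dx":0,"dy":0,"dz":-0.25,"rx":0,"ry":0,"rz":0,"jaw":0.61},
    {"dx":0,"dy":0,"dz":0,"rx":0,"ry":0,"rz":0,"jaw":0.61},
    {"dx":0.4,"dy":0.02,"dz":0,"rx":0,"ry":0,"rz":0,"jaw":0.61},
    {"dx":0.5,"dy":0.02,"dz":0,"rx":0,"ry":0,"rz":0,"jaw":0.61},
    {"dx":0.5,"dy":0.02,"dz":0,"rx":0,"ry":0,"rz":0,"jaw":0.61},
    {"dx":0.5,"dy":0.02,"dz":0,"rx":0,"ry":0,"rz":0,"jaw":0.61},
    {"dx":0.5,"dy":0.02,"dz":0,"rx":0,"ry":0,"rz":0,"jaw":0.61},
    {"dx":0.2,"dy":0.01,"dz":0,"rx":0,"ry":0,"rz":0,"jaw":0.61},
    {"dx":0,"dy":0,"dz":0,"rx":0,"ry":0,"rz":0,"jaw":0.61},
  ],
)

```text
time_s: 9.0
ee_pos: [0.5512, -0.0813, 0.1196]
orientation: [0.016, 0.708, 0.015, -0.706]
ft_force: [0.2, 0.9, 7.8]
finger_gap: 0.0559
```

Run:
```python
from h import *
s=snap('top');t=snap('side')
crop(t,'r4s.png',200,340,130,230,5);crop(s,'r4t.png',230,370,140,240,5)
st=robot.get_state();print(st['ee_pos'],st['ft_force'],st['finger_gap'])
motors(s)
```

```text
[ 0.55095163 -0.08125015  0.11956105] [-0.16943874  1.06475528  5.79819951] 0.056056493747633114
motor c [ 0.4917 -0.2126] size [0.049 0.1  ] yaw rect 3.6 svd 2.5 zmax 0.06 topmean [ 0.4921 -0.2136  0.0523]
  white 45 [ 0.4992 -0.2098  0.0486]
```

View pics/r4s.png

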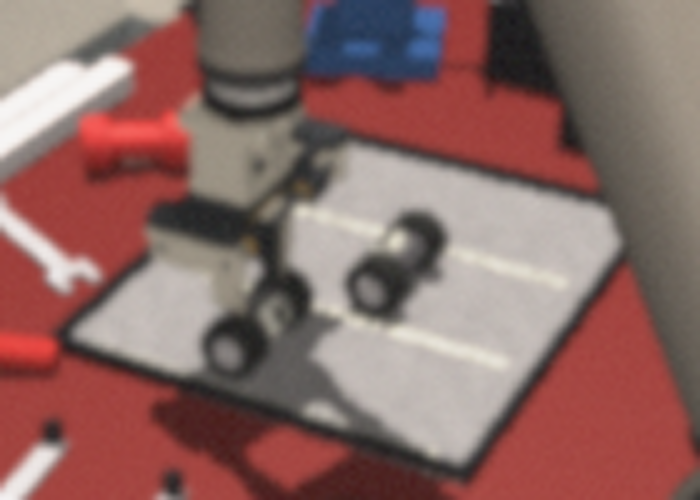

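>>> move_arm(
  rows=[
    {"dx":0,"dy":0,"dz":0.5,"rx":0,"ry":0,"rz":0,"jaw":0.61},
    {"dx":-1.3,"dy":-0.06,"dz":0,"rx":0,"ry":0,"rz":0,"jaw":0.61},
    {"dx":0,"dy":0,"dz":-0.25,"rx":0,"ry":0,"rz":0,"jaw":0.61},
    {"dx":0,"dy":0,"dz":-0.25,"rx":0,"ry":0,"rz":0,"jaw":0.61},
    {"dx":0,"dy":0,"dz":0,"rx":0,"ry":0,"rz":0,"jaw":0.61},
    {"dx":0.4,"dy":0.02,"dz":0,"rx":0,"ry":0,"rz":0,"jaw":0.61},
    {"dx":0.5,"dy":0.02,"dz":0,"rx":0,"ry":0,"rz":0,"jaw":0.61},
    {"dx":0.5,"dy":0.02,"dz":0,"rx":0,"ry":0,"rz":0,"jaw":0.61},
    {"dx":0.4,"dy":0.02,"dz":0,"rx":0,"ry":0,"rz":0,"jaw":0.61},
    {"dx":0,"dy":0,"dz":0,"rx":0,"ry":0,"rz":0,"jaw":0.61},
  ],
)

```text
time_s: 10.1
ee_pos: [0.5564, -0.0811, 0.1196]
orientation: [0.016, 0.708, 0.015, -0.706]
ft_force: [-0.5, 1.2, 5.8]
finger_gap: 0.0558
```

>>> move_arm(
  rows=[
    {"dx":0,"dy":0,"dz":0.5,"rx":0,"ry":0,"rz":0,"jaw":0.61},
    {"dx":0,"dy":0,"dz":2.5,"rx":0,"ry":0,"rz":0,"jaw":0.61},
    {"dx":-4,"dy":1,"dz":2,"rx":0,"ry":0,"rz":0,"jaw":0.61},
    {"dx":-4,"dy":3,"dz":0,"rx":0,"ry":0,"rz":0,"jaw":0.61},
    {"dx":-2,"dy":4.4,"dz":0,"rx":0,"ry":0,"rz":0,"jaw":0.61},
    {"dx":-2,"dy":4.4,"dz":0,"rx":0,"ry":0,"rz":0,"jaw":0.61},
    {"dx":0,"dy":4.8,"dz":0,"rx":0,"ry":0,"rz":0,"jaw":0.61},
    {"dx":0,"dy":0,"dz":0,"rx":0,"ry":0,"rz":0,"jaw":0.61},
  ],
)

```text
time_s: 10.9
ee_pos: [0.434, 0.0993, 0.1693]
orientation: [0.017, 0.707, 0.018, -0.707]
ft_force: [0.8, -1.2, -0.6]
finger_gap: 0.056
```

Run:
```python
from h import *
s=snap('top','r5full.png');t=snap('side')
crop(t,'r5s.png',200,340,130,230,5);crop(s,'r5t.png',250,350,130,210,8)
st=robot.get_state();print(st['ee_pos'],st['ft_force'],st['finger_gap'])
motors(s)
```

```text
[0.43482382 0.09575335 0.16905618] [-0.08786    -0.75066196 -0.56110279] 0.05629143545951886
motor c [ 0.553  -0.0801] size [0.049 0.101] yaw rect 2.9 svd 1.8 zmax 0.059 topmean [ 0.5518 -0.0813  0.0516]
  white 35 [ 0.5435 -0.08    0.0475]
motor c [ 0.4915 -0.2116] size [0.049 0.101] yaw rect 3.6 svd 3.1 zmax 0.061 topmean [ 0.4926 -0.2117  0.0526]
  white 49 [ 0.4993 -0.2103  0.0489]
```

View pics/r5t.png

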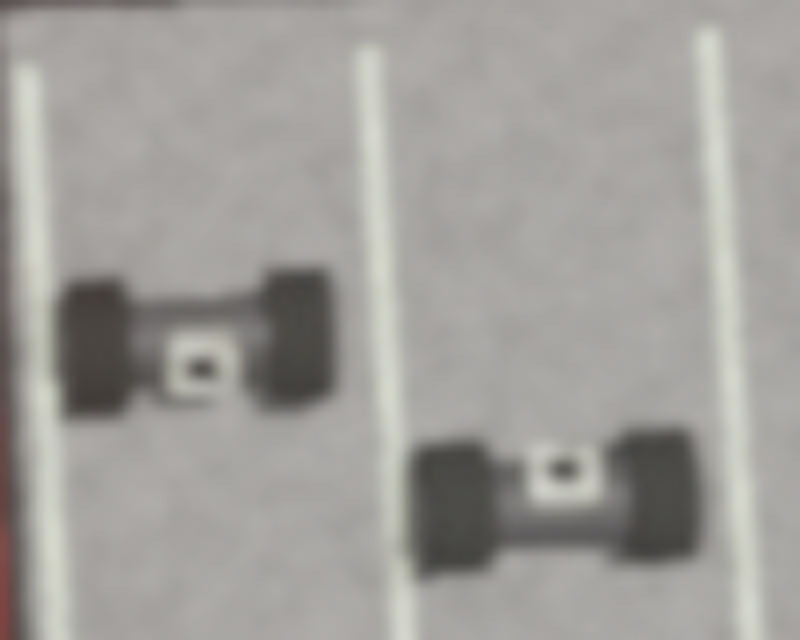

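View pics/r5s.png

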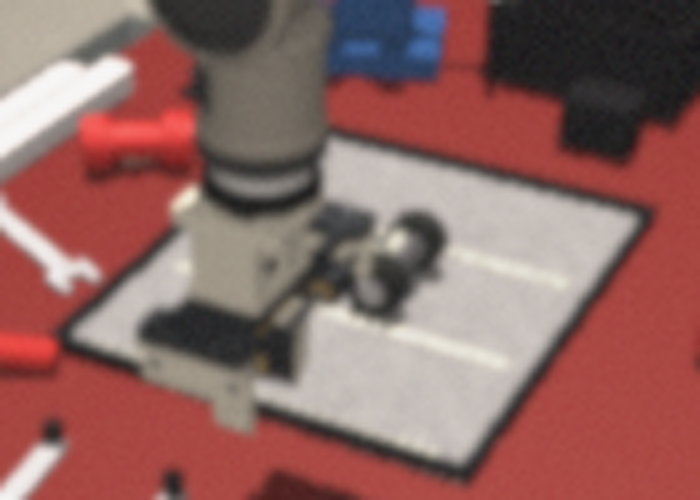

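```bash
cat >> h.py <<'E'
def tilt(s,u,v,ax,zc=0.029,r=.0225):
    from scipy.optimize import brentq
    f=lambda a: ray(s,u,v,zc+r*np.cos(a))[0]-ax-r*np.sin(a)
    a=brentq(f,-1.4,1.4); print('tilt deg (toward +x)',np.degrees(a).round(1),'roll mm',(25*a*1000)/1000)
E
python3 - <<'E'
from h import *
s=snap('top'); 
tilt(s,(200-3.5)/8+250,(367-3.5)/8+130,.5528); tilt(s,(564-3.5)/8+250,(470-3.5)/8+130,.4919)
E
```

```text
tilt deg (toward +x) -32.1 roll mm -14.009927135881279
tilt deg (toward +x) 25.4 roll mm 11.082676393327516
```

>>> move_arm(
  rows=[
    {"dx":2.8,"dy":-3.6,"dz":0,"rx":0,"ry":0,"rz":0,"jaw":0.61},
    {"dx":2.8,"dy":-3.5,"dz":0,"rx":0,"ry":0,"rz":0,"jaw":0.61},
    {"dx":2.8,"dy":-3.5,"dz":0,"rx":0,"ry":0,"rz":0,"jaw":0.61},
    {"dx":2.8,"dy":-3.5,"dz":0,"rx":0,"ry":0,"rz":0,"jaw":0.61},
    {"dx":0,"dy":-3.5,"dz":0,"rx":0,"ry":0,"rz":0,"jaw":0.61},
    {"dx":0,"dy":0,"dz":-3,"rx":0,"ry":0,"rz":0,"jaw":0.61},
    {"dx":0,"dy":0,"dz":-1.4,"rx":0,"ry":0,"rz":0,"jaw":0.61},
    {"dx":0,"dy":0,"dz":0,"rx":0,"ry":0,"rz":0,"jaw":0.61},
  ],
)

```text
time_s: 11.85
ee_pos: [0.5452, -0.0833, 0.1226]
orientation: [-0.014, -0.705, -0.015, 0.709]
ft_force: [-0.5, -0.7, 0.5]
finger_gap: 0.0562
```

>>> move_arm(
  rows=[
    {"dx":0.1,"dy":0.2,"dz":-0.2,"rx":0,"ry":0,"rz":0,"jaw":0.61},
    {"dx":0,"dy":0,"dz":-0.2,"rx":0,"ry":0,"rz":0,"jaw":0.61},
    {"dx":0,"dy":0,"dz":0,"rx":0,"ry":0,"rz":0,"jaw":0.61},
  ],
)

```text
time_s: 12.15
ee_pos: [0.548, -0.0793, 0.1216]
orientation: [0.016, 0.707, 0.015, -0.707]
ft_force: [0.3, 0.5, -0.0]
finger_gap: 0.0562
```

>>> move_arm(
  rows=[
    {"dx":0,"dy":0,"dz":-0.2,"rx":0,"ry":0,"rz":0,"jaw":0.61},
    {"dx":0,"dy":0,"dz":0,"rx":0,"ry":0,"rz":0,"jaw":0.61},
  ],
)

```text
time_s: 12.35
ee_pos: [0.5481, -0.0791, 0.1197]
orientation: [0.016, 0.708, 0.015, -0.706]
ft_force: [0.4, 1.1, 3.1]
finger_gap: 0.0562
```

>>> move_arm(
  rows=[
    {"dx":0.4,"dy":0.02,"dz":0,"rx":0,"ry":0,"rz":0,"jaw":0.61},
    {"dx":0.5,"dy":0.02,"dz":0,"rx":0,"ry":0,"rz":0,"jaw":0.61},
    {"dx":0.5,"dy":0.02,"dz":0,"rx":0,"ry":0,"rz":0,"jaw":0.61},
    {"dx":0.5,"dy":0.02,"dz":0,"rx":0,"ry":0,"rz":0,"jaw":0.61},
    {"dx":0.5,"dy":0.02,"dz":0,"rx":0,"ry":0,"rz":0,"jaw":0.61},
    {"dx":0.15,"dy":0.01,"dz":0,"rx":0,"ry":0,"rz":0,"jaw":0.61},
    {"dx":0,"dy":0,"dz":0,"rx":0,"ry":0,"rz":0,"jaw":0.61},
    {"dx":0,"dy":0,"dz":0.5,"rx":0,"ry":0,"rz":0,"jaw":0.61},
    {"dx":0,"dy":0,"dz":2.5,"rx":0,"ry":0,"rz":0,"jaw":0.61},
  ],
)

```text
time_s: 13.25
ee_pos: [0.5717, -0.0775, 0.1466]
orientation: [-0.015, -0.705, -0.016, 0.709]
ft_force: [-0.5, -0.7, -0.1]
finger_gap: 0.056
```

>>> move_arm(
  rows=[
    {"dx":-2.5,"dy":-4.3,"dz":0,"rx":0,"ry":0,"rz":0,"jaw":0.61},
    {"dx":-2.5,"dy":-4.3,"dz":0,"rx":0,"ry":0,"rz":0,"jaw":0.61},
    {"dx":-2.5,"dy":-4.3,"dz":0,"rx":0,"ry":0,"rz":0,"jaw":0.61},
    {"dx":0,"dy":0,"dz":-1,"rx":0,"ry":0,"rz":0,"jaw":0.61},
    {"dx":0,"dy":0,"dz":0,"rx":0,"ry":0,"rz":0,"jaw":0.61},
    {"dx":0,"dy":0,"dz":0,"rx":0,"ry":0,"rz":0,"jaw":0.61},
  ],
)

```text
time_s: 13.85
ee_pos: [0.4985, -0.2061, 0.1386]
orientation: [-0.015, -0.707, -0.016, 0.707]
ft_force: [-0.3, -0.1, 0.2]
finger_gap: 0.0559
```

>>> move_arm(
  rows=[
    {"dx":0,"dy":-0.5,"dz":-1.3,"rx":0,"ry":0,"rz":0,"jaw":0.61},
    {"dx":0,"dy":0,"dz":-0.3,"rx":0,"ry":0,"rz":0,"jaw":0.61},
    {"dx":0,"dy":0,"dz":-0.3,"rx":0,"ry":0,"rz":0,"jaw":0.61},
    {"dx":0,"dy":0,"dz":0,"rx":0,"ry":0,"rz":0,"jaw":0.61},
    {"dx":0,"dy":0,"dz":0,"rx":0,"ry":0,"rz":0,"jaw":0.61},
  ],
)

```text
time_s: 14.35
ee_pos: [0.4983, -0.2116, 0.1198]
orientation: [-0.016, -0.707, -0.016, 0.707]
ft_force: [-0.6, -0.9, -0.4]
finger_gap: 0.0556
```

>>> move_arm(
  rows=[
    {"dx":0,"dy":0,"dz":-0.06,"rx":0,"ry":0,"rz":0,"jaw":0.61},
    {"dx":0,"dy":0,"dz":0,"rx":0,"ry":0,"rz":0,"jaw":0.61},
  ],
)

```text
time_s: 14.55
ee_pos: [0.4983, -0.2118, 0.1196]
orientation: [0.016, 0.707, 0.016, -0.707]
ft_force: [-0.4, 1.4, 3.9]
finger_gap: 0.056
```

>>> move_arm(
  rows=[
    {"dx":-0.4,"dy":-0.02,"dz":0,"rx":0,"ry":0,"rz":0,"jaw":0.61},
    {"dx":-0.5,"dy":-0.02,"dz":0,"rx":0,"ry":0,"rz":0,"jaw":0.61},
    {"dx":-0.5,"dy":-0.02,"dz":0,"rx":0,"ry":0,"rz":0,"jaw":0.61},
    {"dx":-0.5,"dy":-0.02,"dz":0,"rx":0,"ry":0,"rz":0,"jaw":0.61},
    {"dx":-0.15,"dy":-0.01,"dz":0,"rx":0,"ry":0,"rz":0,"jaw":0.61},
    {"dx":0,"dy":0,"dz":0,"rx":0,"ry":0,"rz":0,"jaw":0.61},
    {"dx":0,"dy":0,"dz":0.5,"rx":0,"ry":0,"rz":0,"jaw":0.61},
    {"dx":0,"dy":0,"dz":2.5,"rx":0,"ry":0,"rz":0,"jaw":0.61},
    {"dx":0,"dy":-4,"dz":3,"rx":0,"ry":0,"rz":0.1,"jaw":0.61},
    {"dx":0,"dy":-4,"dz":3,"rx":0,"ry":0,"rz":0.14,"jaw":0.61},
    {"dx":-2,"dy":-4,"dz":2,"rx":0,"ry":0,"rz":0.14,"jaw":0.61},
    {"dx":-2,"dy":-4,"dz":0,"rx":0,"ry":0,"rz":0.14,"jaw":0.61},
  ],
)

```text
time_s: 15.75
ee_pos: [0.4378, -0.3754, 0.2327]
orientation: [0.201, 0.679, 0.197, -0.678]
ft_force: [0.3, -0.3, -0.0]
finger_gap: 0.0559
```

>>> move_arm(
  rows=[
    {"dx":-2,"dy":-4,"dz":0,"rx":0,"ry":0,"rz":0.14,"jaw":0.61},
    {"dx":-2,"dy":-3,"dz":0,"rx":0,"ry":0,"rz":0.14,"jaw":0.61},
    {"dx":0,"dy":0,"dz":0,"rx":0,"ry":0,"rz":0.14,"jaw":0.7},
    {"dx":0,"dy":0,"dz":0,"rx":0,"ry":0,"rz":0.14,"jaw":0.7},
    {"dx":0,"dy":0,"dz":0,"rx":0,"ry":0,"rz":0.14,"jaw":0.7},
    {"dx":0,"dy":0,"dz":0,"rx":0,"ry":0,"rz":0.14,"jaw":0.7},
    {"dx":0,"dy":0,"dz":0,"rx":0,"ry":0,"rz":0.14,"jaw":0.7},
    {"dx":0,"dy":0,"dz":0,"rx":0,"ry":0,"rz":0.07,"jaw":0.7},
    {"dx":0,"dy":0,"dz":0,"rx":0,"ry":0,"rz":0,"jaw":0.7},
  ],
)

```text
time_s: 16.65
ee_pos: [0.3972, -0.443, 0.2292]
orientation: [0.511, 0.489, 0.511, -0.489]
ft_force: [0.4, -0.1, 1.6]
finger_gap: 0.0641
```

```bash
cat >> h.py <<'E'
from scipy.spatial.transform import Rotation as Ro
def st():
    q=robot.get_state();o=q['orientation'];M=Ro.from_quat([o[1],o[2],o[3],o[0]]).as_matrix()
    print('t',q['time_s'],'tcp',q['ee_pos'].round(4),'jaw deg',np.degrees(np.arctan2(M[1,1],M[0,1])).round(2),'xaxis',M[:,0].round(3),'F',q['ft_force'].round(1),'gap',round(float(q['finger_gap']),4),'j6',q['joint_pos'][5].round(3))
E
python3 - <<'E'
from h import *
s=snap('top','r6full.png');t=snap('side')
crop(s,'r6t.png',250,350,130,210,8)
st();motors(s)
E
```

```text
t 16.75 tcp [ 0.3974 -0.443   0.2292] jaw deg 2.33 xaxis [-0.  0. -1.] F [-0.5 -0.4 -0.3] gap 0.064 j6 -1.009
motor c [ 0.5655 -0.0799] size [0.048 0.1  ] yaw rect 1.8 svd 2.7 zmax 0.058 topmean [ 0.5643 -0.0794  0.0516]
  white 55 [ 0.5643 -0.0778  0.0495]
motor c [ 0.481  -0.2119] size [0.048 0.101] yaw rect 1.5 svd 1.9 zmax 0.059 topmean [ 0.481  -0.2121  0.0516]
  white 62 [ 0.4826 -0.2115  0.049 ]
```

View pics/r6t.png

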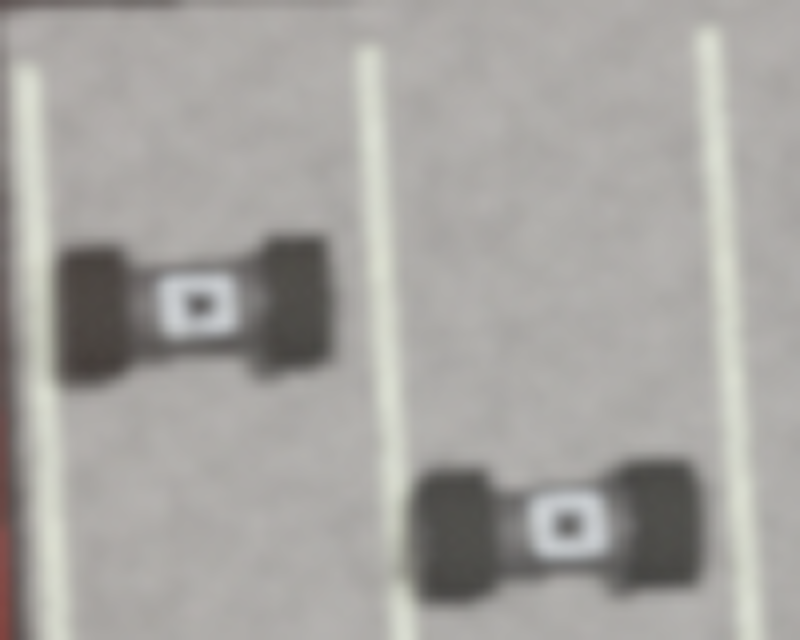

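View pics/r6full.png

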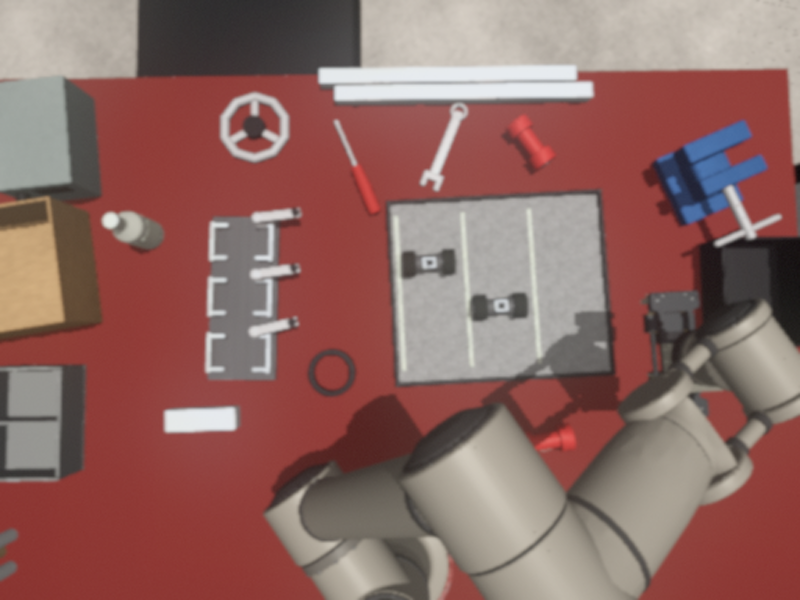

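Run:
```python
from h import *
s=snap('top'); 
tilt(s,(200-3.5)/8+250,(304-3.5)/8+130,.5652); tilt(s,(568-3.5)/8+250,(525-3.5)/8+130,.481)
# refine dock: wall-top points by depth
P=cloud(s)
th=np.radians(-1.33); ex=np.array([np.cos(th),np.sin(th)]);ey=np.array([-ex[1],ex[0]])
Q=np.concatenate([P[125:250,120:200].reshape(-1,3)]); 
for q in (s,snap('side')):
    Q=cloud(q).reshape(-1,3)
    w=Q[(Q[:,2]>.033)&(Q[:,2]<.043)]
    for c in((.6105,.279),(.5057,.279),(.4004,.279)):
        r=np.stack([(w[:,:2]-c)@ex,(w[:,:2]-c)@ey],1)*1000
        r=r[(abs(r[:,0])<42)&(abs(r[:,1])<70)]
        lo=r[r[:,1]<0];hi=r[r[:,1]>20]
        print(len(r),'x',np.percentile(r[:,0],[1,3,97,99]).round(1),'y',np.percentile(r[:,1],[1,3,97,99]).round(1))
```

```text
tilt deg (toward +x) -4.1 roll mm -1.7761023049288485
tilt deg (toward +x) 1.1 roll mm 0.5007502434243762
190 x [-36.2 -34.1  33.6  35.5] y [-63.2 -62.   54.9  55.4]
188 x [-35.7 -34.7  33.1  35. ] y [-60.6 -60.2  56.9  57.7]
193 x [-35.7 -34.5  32.8  34.5] y [-58.9 -58.1  58.9  59.3]
157 x [-38.4 -37.6  34.3  36.5] y [-60.9 -59.8  58.4  58.9]
175 x [-38.3 -37.3  34.2  39.2] y [-57.8 -57.1  60.4  60.8]
189 x [-38.4 -36.2  34.   37.6] y [-55.2 -54.6  63.   63.4]
```

>>> move_arm(
  rows=[
    {"dx":1.4,"dy":3.85,"dz":0,"rx":0,"ry":0,"rz":0,"jaw":0.7},
    {"dx":1.4,"dy":3.85,"dz":0,"rx":0,"ry":0,"rz":0,"jaw":0.7},
    {"dx":1.4,"dy":3.85,"dz":0,"rx":0,"ry":0,"rz":0,"jaw":0.7},
    {"dx":1.4,"dy":3.85,"dz":0,"rx":0,"ry":0,"rz":0,"jaw":0.7},
    {"dx":1.4,"dy":3.85,"dz":0,"rx":0,"ry":0,"rz":0,"jaw":0.7},
    {"dx":1.36,"dy":3.85,"dz":0,"rx":0,"ry":0,"rz":0,"jaw":0.7},
    {"dx":0,"dy":0,"dz":-4,"rx":0,"ry":0,"rz":0,"jaw":0.7},
    {"dx":0,"dy":0,"dz":-3,"rx":0,"ry":0,"rz":0,"jaw":0.7},
    {"dx":0,"dy":0,"dz":0,"rx":0,"ry":0,"rz":0,"jaw":0.7},
    {"dx":0,"dy":0,"dz":0,"rx":0,"ry":0,"rz":0,"jaw":0.7},
  ],
)

```text
time_s: 17.85
ee_pos: [0.4814, -0.2122, 0.1598]
orientation: [0.51, 0.489, 0.511, -0.489]
ft_force: [0.4, -0.1, 0.5]
finger_gap: 0.0646
```

Run:
```python
from h import *
s=snap('top');t=snap('side')
crop(t,'g1s.png',200,340,130,230,5);crop(s,'g1t.png',230,370,140,240,5)
st()
```

```text
t 17.95 tcp [ 0.482  -0.2127  0.161 ] jaw deg 2.42 xaxis [ 0.002 -0.002 -1.   ] F [0.1 0.1 0.6] gap 0.0644 j6 -0.603
```

View pics/g1s.png

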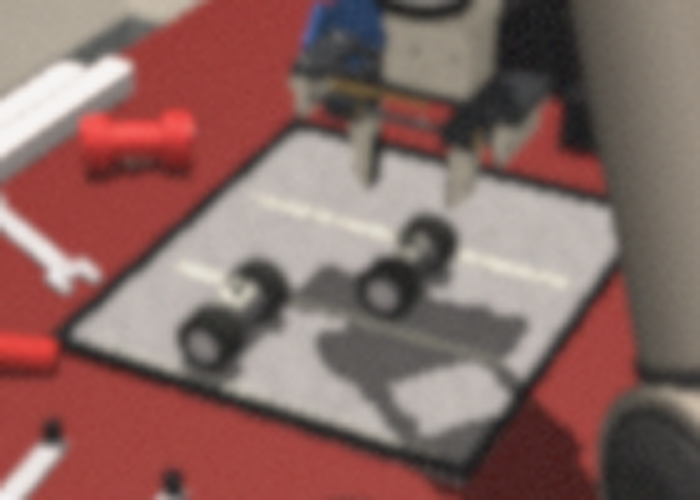

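>>> move_arm(
  rows=[
    {"dx":-0.1,"dy":0.05,"dz":-3,"rx":0,"ry":0,"rz":0,"jaw":0.7},
    {"dx":0,"dy":0,"dz":-3,"rx":0,"ry":0,"rz":0,"jaw":0.7},
    {"dx":0,"dy":0,"dz":-1.5,"rx":0,"ry":0,"rz":0,"jaw":0.7},
    {"dx":0,"dy":0,"dz":-1,"rx":0,"ry":0,"rz":0,"jaw":0.7},
    {"dx":0,"dy":0,"dz":0,"rx":0,"ry":0,"rz":0,"jaw":0.7},
    {"dx":0,"dy":0,"dz":0,"rx":0,"ry":0,"rz":0,"jaw":0.5},
    {"dx":0,"dy":0,"dz":0,"rx":0,"ry":0,"rz":0,"jaw":0.4},
    {"dx":0,"dy":0,"dz":0,"rx":0,"ry":0,"rz":0,"jaw":0.3},
    {"dx":0,"dy":0,"dz":0,"rx":0,"ry":0,"rz":0,"jaw":0.2},
    {"dx":0,"dy":0,"dz":0,"rx":0,"ry":0,"rz":0,"jaw":0.2},
    {"dx":0,"dy":0,"dz":0,"rx":0,"ry":0,"rz":0,"jaw":0.2},
    {"dx":0,"dy":0,"dz":0,"rx":0,"ry":0,"rz":0,"jaw":0.2},
  ],
  squeeze=40,
)

```text
time_s: 19.15
ee_pos: [0.4805, -0.2115, 0.0747]
orientation: [0.511, 0.489, 0.51, -0.489]
ft_force: [0.4, 0.4, 4.7]
finger_gap: 0.031
```

>>> move_arm(
  rows=[
    {"dx":0,"dy":0,"dz":1,"rx":0,"ry":0,"rz":0,"jaw":0.2},
    {"dx":0,"dy":0,"dz":3,"rx":0,"ry":0,"rz":0,"jaw":0.2},
    {"dx":0,"dy":0,"dz":4,"rx":0,"ry":0,"rz":0,"jaw":0.2},
    {"dx":0,"dy":0,"dz":3.2,"rx":0,"ry":0,"rz":0,"jaw":0.2},
    {"dx":-0.7,"dy":4,"dz":0,"rx":0,"ry":0,"rz":-0.021,"jaw":0.2},
    {"dx":-0.7,"dy":4,"dz":0,"rx":0,"ry":0,"rz":-0.021,"jaw":0.2},
    {"dx":-0.7,"dy":4,"dz":0,"rx":0,"ry":0,"rz":-0.021,"jaw":0.2},
    {"dx":-0.7,"dy":4,"dz":0,"rx":0,"ry":0,"rz":0,"jaw":0.2},
    {"dx":-0.7,"dy":4,"dz":0,"rx":0,"ry":0,"rz":0,"jaw":0.2},
    {"dx":-0.7,"dy":4,"dz":0,"rx":0,"ry":0,"rz":0,"jaw":0.2},
  ],
)

```text
time_s: 20.15
ee_pos: [0.4371, 0.0301, 0.1863]
orientation: [-0.495, -0.505, -0.495, 0.505]
ft_force: [1.5, -0.4, -4.2]
finger_gap: 0.0309
```

>>> move_arm(
  rows=[
    {"dx":-0.7,"dy":4,"dz":0,"rx":0,"ry":0,"rz":0,"jaw":0.2},
    {"dx":-0.7,"dy":4,"dz":0,"rx":0,"ry":0,"rz":0,"jaw":0.2},
    {"dx":-0.7,"dy":4,"dz":0,"rx":0,"ry":0,"rz":0,"jaw":0.2},
    {"dx":-0.7,"dy":4,"dz":0,"rx":0,"ry":0,"rz":0,"jaw":0.2},
    {"dx":-0.7,"dy":4,"dz":0,"rx":0,"ry":0,"rz":0,"jaw":0.2},
    {"dx":-0.35,"dy":5,"dz":0,"rx":0,"ry":0,"rz":0,"jaw":0.2},
    {"dx":0,"dy":0,"dz":0,"rx":0,"ry":0,"rz":0,"jaw":0.2},
    {"dx":0,"dy":0,"dz":0,"rx":0,"ry":0,"rz":0,"jaw":0.2},
  ],
)

```text
time_s: 20.95
ee_pos: [0.3987, 0.2792, 0.186]
orientation: [-0.496, -0.504, -0.496, 0.505]
ft_force: [-0.3, -0.5, -3.8]
finger_gap: 0.0311
```

Run:
```python
from h import *
s=snap('top');t=snap('side')
crop(t,'p1s.png',140,300,190,310,5);crop(s,'p1t.png',110,230,130,250,5)
st()
```

```text
t 21.05 tcp [0.3993 0.2777 0.186 ] jaw deg -1.15 xaxis [-0.001 -0.001 -1.   ] F [-0.1 -0.9 -3.7] gap 0.0308 j6 0.471
```

View pics/p1s.png

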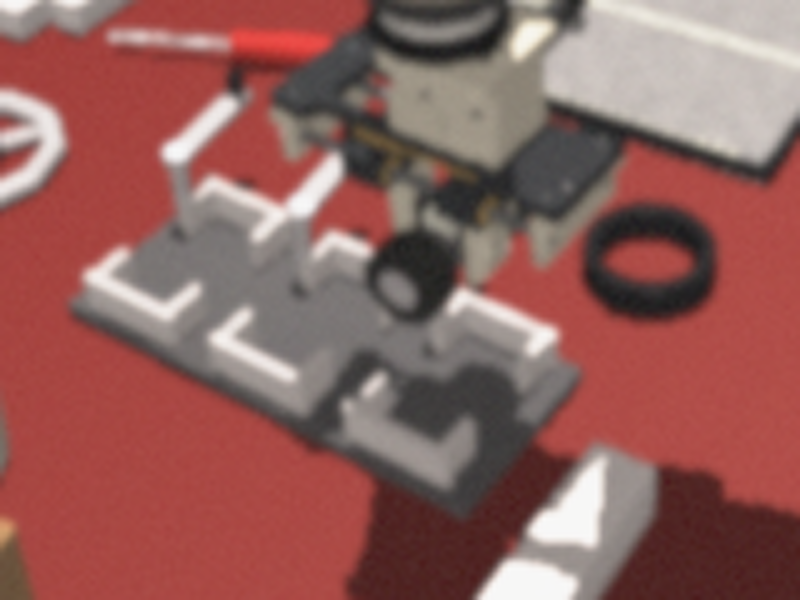

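View pics/p1t.png

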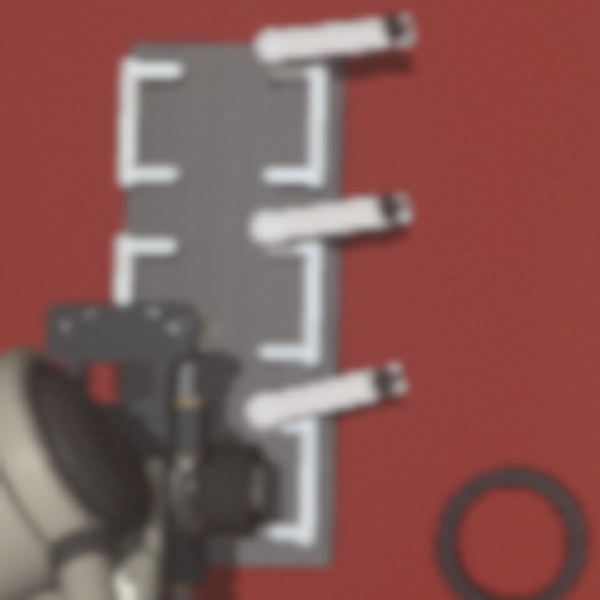

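Run:
```python
from h import *
t=snap('side');s=snap('top')
print(proj(t,(.3993,.3277,.139)), 'obs ~(219.5,247.5)')
P=cloud(t); 
m=(P[...,2]>.1)&(P[...,2]<.175)&(abs(P[...,0]-.40)<.03)&(P[...,1]>.31)&(P[...,1]<.36)
print(m.sum(),P[m].min(0),P[m].max(0),np.median(P[m],0))
P=cloud(s); m=(P[...,2]>.125)&(P[...,2]<.175)&(abs(P[...,0]-.40)<.04)&(P[...,1]>.2)&(P[...,1]<.26)
print(m.sum(),P[m].min(0),P[m].max(0),np.median(P[m],0))
```

```text
(np.float64(219.45985384268246), np.float64(247.3976025459384)) obs ~(219.5,247.5)
242 [0.37399232 0.31000898 0.11712145] [0.42166202 0.33124587 0.16636361] [0.3937915  0.32783311 0.14830978]
243 [0.37427742 0.2251586  0.12625412] [0.42245099 0.25772808 0.16852038] [0.39924212 0.2357182  0.15939445]
```

>>> move_arm(
  rows=[
    {"dx":0.15,"dy":0.4,"dz":-3,"rx":0,"ry":0,"rz":0,"jaw":0.2},
    {"dx":0,"dy":0,"dz":-3,"rx":0,"ry":0,"rz":0,"jaw":0.2},
    {"dx":0,"dy":0,"dz":-1.3,"rx":0,"ry":0,"rz":0,"jaw":0.2},
    {"dx":0,"dy":0,"dz":0,"rx":0,"ry":0,"rz":0,"jaw":0.2},
    {"dx":0,"dy":0,"dz":0,"rx":0,"ry":0,"rz":0,"jaw":0.2},
  ],
)

```text
time_s: 21.65
ee_pos: [0.4018, 0.2818, 0.1138]
orientation: [0.495, 0.505, 0.495, -0.505]
ft_force: [0.2, 0.1, -3.7]
finger_gap: 0.0311
```

Run:
```python
from h import *
s=snap('top');t=snap('side')
crop(t,'p2s.png',180,280,220,300,8);crop(s,'p2t.png',110,210,180,250,8)
st()
```

```text
t 21.75 tcp [0.4021 0.2824 0.1144] jaw deg -1.2 xaxis [ 0.002  0.001 -1.   ] F [ 0.4  0.4 -4. ] gap 0.031 j6 0.477
```

View pics/p2s.png

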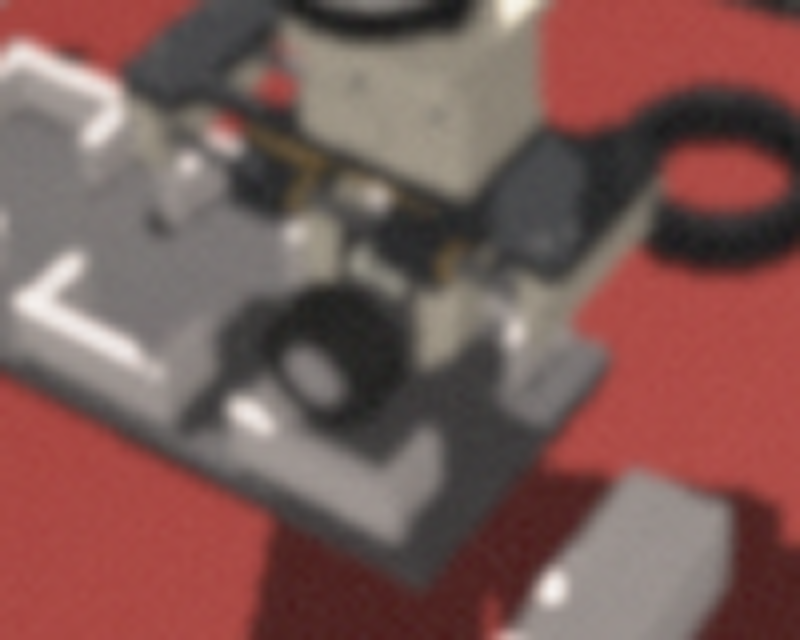

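View pics/p2t.png

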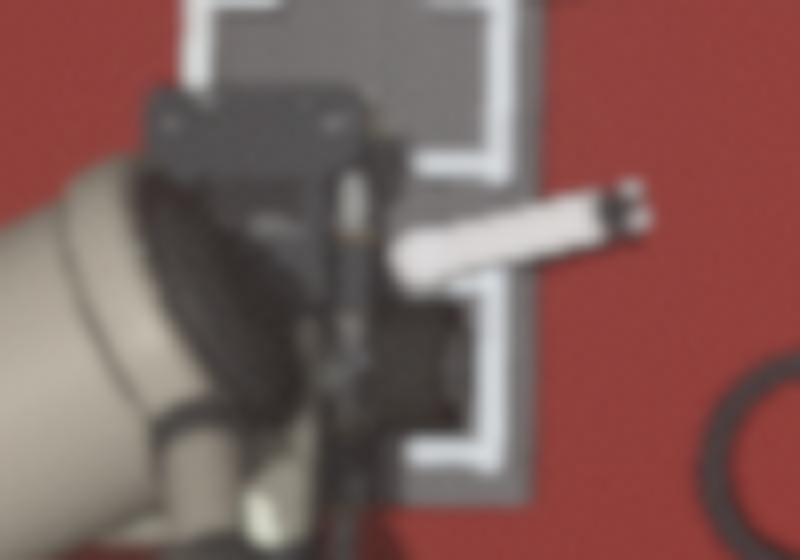

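Run:
```python
from h import *
s=snap('top');t=snap('side')
f=lambda u,v,z:ray(s,(u-3.5)/8+110,(v-3.5)/8+180,z).round(4)
print('rim top edge',f(440,368,.0687),'face low',f(470,368,.050),'wall in/out',f(474,368,.038),f(512,368,.03))
print('motor rows',f(420,308,.07),f(420,432,.07),'wall bottom in', f(440,440,.038),'out',f(440,472,.038))
for q in(s,t):
    P=cloud(q); m=(P[...,2]>.05)&(P[...,2]<.1)&(abs(P[...,0]-.40)<.028)&((P[...,1]<.262)&(P[...,1]>.2)|(P[...,1]>.315)&(P[...,1]<.36))
    print(m.sum(),P[m].min(0).round(4),P[m].max(0).round(4),np.percentile(P[m][:,1],[3,50,97]).round(4))
```

```text
rim top edge [0.3994 0.2374 0.0687] face low [0.3987 0.2309 0.05  ] wall in/out [0.3983 0.2322 0.038 ] [0.3978 0.22   0.03  ]
motor rows [0.4208 0.2443 0.07  ] [0.3769 0.2441 0.07  ] wall bottom in [0.3723 0.2445 0.038 ] out [0.3607 0.2444 0.038 ]
206 [0.3785 0.23   0.0508] [0.4241 0.2616 0.0981] [0.2305 0.2411 0.2605]
213 [0.377  0.2549 0.0507] [0.4247 0.3373 0.0947] [0.3159 0.3325 0.3355]
```

>>> move_arm(
  rows=[
    {"dx":-0.1,"dy":0,"dz":-0.6,"rx":0,"ry":0,"rz":0,"jaw":0.2},
    {"dx":0,"dy":0,"dz":-0.7,"rx":0,"ry":0,"rz":0,"jaw":0.2},
    {"dx":0,"dy":0,"dz":-0.7,"rx":0,"ry":0,"rz":0,"jaw":0.2},
    {"dx":0,"dy":0,"dz":-0.7,"rx":0,"ry":0,"rz":0,"jaw":0.2},
    {"dx":0,"dy":0,"dz":0,"rx":0,"ry":0,"rz":0,"jaw":0.2},
    {"dx":0,"dy":0,"dz":0,"rx":0,"ry":0,"rz":0,"jaw":0.2},
  ],
)

```text
time_s: 22.45
ee_pos: [0.4002, 0.2824, 0.086]
orientation: [-0.495, -0.505, -0.495, 0.505]
ft_force: [-0.8, -0.4, -5.1]
finger_gap: 0.0313
```

>>> move_arm(
  rows=[
    {"dx":0,"dy":0,"dz":-0.2,"rx":0,"ry":0,"rz":0,"jaw":0.2},
    {"dx":0,"dy":0,"dz":-0.1,"rx":0,"ry":0,"rz":0,"jaw":0.2},
    {"dx":0,"dy":0,"dz":0,"rx":0,"ry":0,"rz":0,"jaw":0.2},
  ],
)

```text
time_s: 22.75
ee_pos: [0.4003, 0.2824, 0.0833]
orientation: [0.495, 0.505, 0.495, -0.505]
ft_force: [-0.2, -0.7, -3.8]
finger_gap: 0.0309
```

>>> move_arm(
  rows=[
    {"dx":0,"dy":0,"dz":-0.1,"rx":0,"ry":0,"rz":0,"jaw":0.2},
    {"dx":0,"dy":0,"dz":0,"rx":0,"ry":0,"rz":0,"jaw":0.2},
  ],
)

```text
time_s: 22.95
ee_pos: [0.4004, 0.2825, 0.0828]
orientation: [0.495, 0.505, 0.495, -0.505]
ft_force: [-0.6, -1.0, 0.4]
finger_gap: 0.0313
```

>>> move_arm(
  rows=[
    {"dx":0,"dy":0,"dz":0,"rx":0,"ry":0,"rz":0,"jaw":0.38},
    {"dx":0,"dy":0,"dz":0,"rx":0,"ry":0,"rz":0,"jaw":0.45},
    {"dx":0,"dy":0,"dz":0,"rx":0,"ry":0,"rz":0,"jaw":0.55},
    {"dx":0,"dy":0,"dz":0,"rx":0,"ry":0,"rz":0,"jaw":0.55},
    {"dx":0,"dy":0,"dz":0,"rx":0,"ry":0,"rz":0,"jaw":0.55},
    {"dx":0,"dy":0,"dz":1,"rx":0,"ry":0,"rz":0,"jaw":0.55},
    {"dx":0,"dy":0,"dz":3,"rx":0,"ry":0,"rz":0,"jaw":0.55},
    {"dx":0,"dy":0,"dz":4,"rx":0,"ry":0,"rz":0,"jaw":0.55},
    {"dx":0,"dy":0,"dz":3,"rx":0,"ry":0,"rz":0,"jaw":0.7},
  ],
)

```text
time_s: 23.85
ee_pos: [0.4005, 0.2826, 0.195]
orientation: [0.495, 0.506, 0.495, -0.504]
ft_force: [0.7, 0.6, -0.3]
finger_gap: 0.0548
```

>>> move_arm(
  rows=[
    {"dx":1,"dy":-4.5,"dz":0,"rx":0,"ry":0,"rz":0.02,"jaw":0.7},
    {"dx":1,"dy":-4.5,"dz":0,"rx":0,"ry":0,"rz":0.02,"jaw":0.7},
    {"dx":1,"dy":-4.5,"dz":0,"rx":0,"ry":0,"rz":0.02,"jaw":0.7},
    {"dx":1,"dy":-4.5,"dz":0,"rx":0,"ry":0,"rz":0,"jaw":0.7},
    {"dx":0,"dy":0,"dz":0,"rx":0,"ry":0,"rz":0,"jaw":0.7},
    {"dx":0,"dy":0,"dz":0,"rx":0,"ry":0,"rz":0,"jaw":0.7},
  ],
)

```text
time_s: 24.45
ee_pos: [0.4404, 0.1016, 0.1929]
orientation: [0.509, 0.491, 0.509, -0.49]
ft_force: [-0.2, 0.6, -0.3]
finger_gap: 0.0645
```

Run:
```python
from h import *
s=snap('top','q3full.png');t=snap('side')
crop(t,'p3s.png',150,280,200,300,6);crop(s,'p3t.png',110,210,180,250,8)
st();motors(s); motors(s,zmin=.045,reg=(.37,.43,.21,.35))
```

```text
t 24.55 tcp [0.44   0.1032 0.1926] jaw deg 2.32 xaxis [ 0.  0. -1.] F [-0.3 -0.3  0.5] gap 0.0642 j6 0.02
motor c [ 0.5654 -0.0799] size [0.049 0.1  ] yaw rect 2.0 svd 2.6 zmax 0.06 topmean [ 0.5641 -0.0794  0.0522]
  white 43 [ 0.5636 -0.0769  0.0509]
motor c [0.4009 0.3005] size [0.063 0.046] yaw rect -1.1 svd -4.4 zmax 0.067 topmean [0.4017 0.3054 0.0599]
  white 35 [0.399  0.2841 0.0595]
```

View pics/p3s.png

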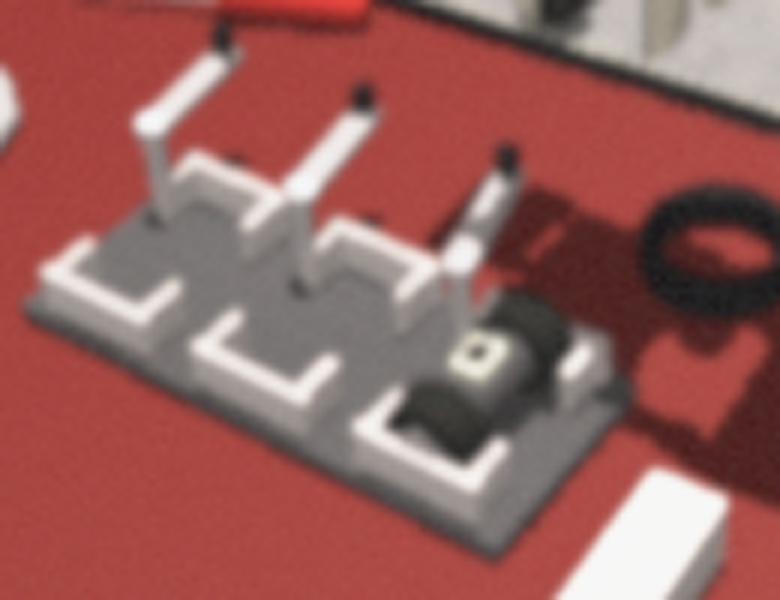

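View pics/q3full.png

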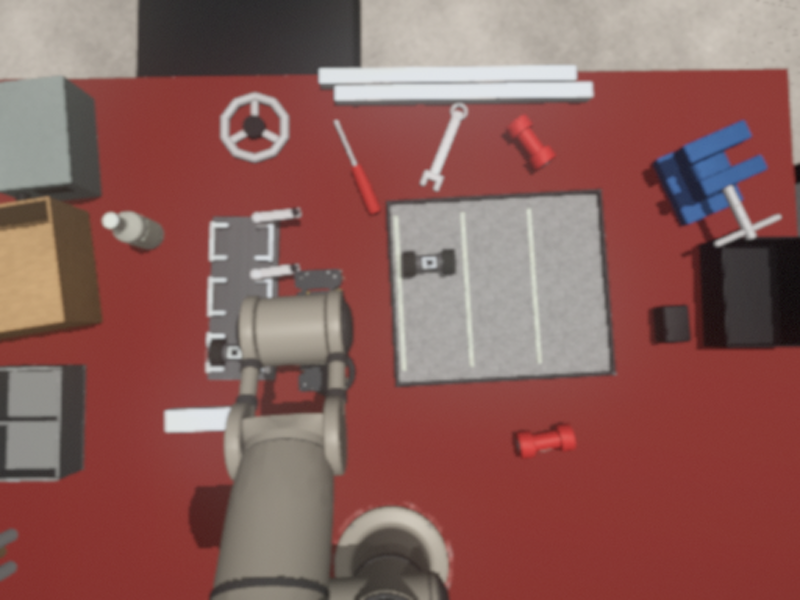

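>>> move_arm(
  rows=[
    {"dx":2.5,"dy":-3.66,"dz":0,"rx":0,"ry":0,"rz":0,"jaw":0.7},
    {"dx":2.5,"dy":-3.66,"dz":0,"rx":0,"ry":0,"rz":0,"jaw":0.7},
    {"dx":2.5,"dy":-3.66,"dz":0,"rx":0,"ry":0,"rz":0,"jaw":0.7},
    {"dx":2.5,"dy":-3.66,"dz":0,"rx":0,"ry":0,"rz":0,"jaw":0.7},
    {"dx":2.5,"dy":-3.66,"dz":0,"rx":0,"ry":0,"rz":0,"jaw":0.7},
    {"dx":0,"dy":0,"dz":-3.5,"rx":0,"ry":0,"rz":0,"jaw":0.7},
    {"dx":0,"dy":0,"dz":0,"rx":0,"ry":0,"rz":0,"jaw":0.7},
    {"dx":0,"dy":0,"dz":0,"rx":0,"ry":0,"rz":0,"jaw":0.7},
  ],
)

```text
time_s: 25.35
ee_pos: [0.5647, -0.0787, 0.157]
orientation: [0.51, 0.489, 0.511, -0.49]
ft_force: [0.9, -0.1, -0.2]
finger_gap: 0.0645
```

Run:
```python
from h import *
s=snap('top');t=snap('side')
crop(t,'g2s.png',200,340,130,230,5)
st()
```

```text
t 25.45 tcp [ 0.5655 -0.079   0.1586] jaw deg 2.42 xaxis [ 0.001 -0.    -1.   ] F [0.2 0.4 0.5] gap 0.0644 j6 -0.316
```

View pics/g2s.png

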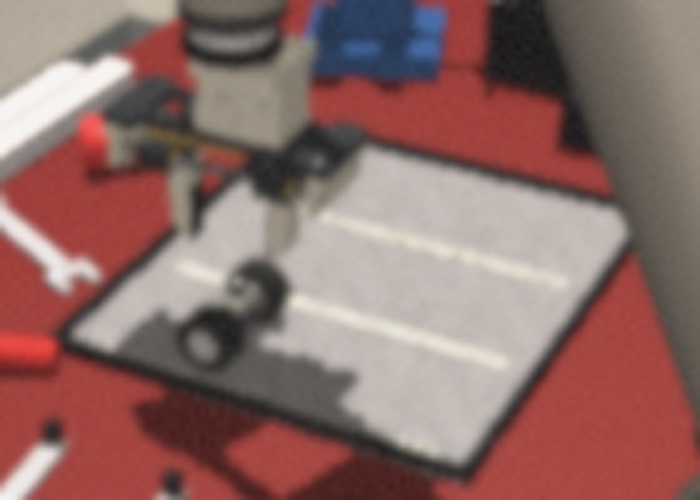

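>>> move_arm(
  rows=[
    {"dx":0,"dy":-0.1,"dz":-3,"rx":0,"ry":0,"rz":0,"jaw":0.7},
    {"dx":0,"dy":0,"dz":-3,"rx":0,"ry":0,"rz":0,"jaw":0.7},
    {"dx":0,"dy":0,"dz":-1.3,"rx":0,"ry":0,"rz":0,"jaw":0.7},
    {"dx":0,"dy":0,"dz":-0.9,"rx":0,"ry":0,"rz":0,"jaw":0.7},
    {"dx":0,"dy":0,"dz":0,"rx":0,"ry":0,"rz":0,"jaw":0.7},
    {"dx":0,"dy":0,"dz":0,"rx":0,"ry":0,"rz":0,"jaw":0.5},
    {"dx":0,"dy":0,"dz":0,"rx":0,"ry":0,"rz":0,"jaw":0.4},
    {"dx":0,"dy":0,"dz":0,"rx":0,"ry":0,"rz":0,"jaw":0.3},
    {"dx":0,"dy":0,"dz":0,"rx":0,"ry":0,"rz":0,"jaw":0.2},
    {"dx":0,"dy":0,"dz":0,"rx":0,"ry":0,"rz":0,"jaw":0.2},
    {"dx":0,"dy":0,"dz":0,"rx":0,"ry":0,"rz":0,"jaw":0.2},
    {"dx":0,"dy":0,"dz":0,"rx":0,"ry":0,"rz":0,"jaw":0.2},
  ],
  squeeze=40,
)

```text
time_s: 26.65
ee_pos: [0.5655, -0.0816, 0.0757]
orientation: [0.51, 0.49, 0.51, -0.49]
ft_force: [-0.5, 0.8, 4.3]
finger_gap: 0.0309
```

>>> move_arm(
  rows=[
    {"dx":0,"dy":0,"dz":1,"rx":0,"ry":0,"rz":0,"jaw":0.2},
    {"dx":0,"dy":0,"dz":3,"rx":0,"ry":0,"rz":0,"jaw":0.2},
    {"dx":0,"dy":0,"dz":4,"rx":0,"ry":0,"rz":0,"jaw":0.2},
    {"dx":0,"dy":0,"dz":3,"rx":0,"ry":0,"rz":0,"jaw":0.2},
    {"dx":-0.66,"dy":4,"dz":0,"rx":0,"ry":0,"rz":-0.021,"jaw":0.2},
    {"dx":-0.66,"dy":4,"dz":0,"rx":0,"ry":0,"rz":-0.021,"jaw":0.2},
    {"dx":-0.66,"dy":4,"dz":0,"rx":0,"ry":0,"rz":-0.021,"jaw":0.2},
    {"dx":-0.66,"dy":4,"dz":0,"rx":0,"ry":0,"rz":0,"jaw":0.2},
  ],
)

```text
time_s: 27.45
ee_pos: [0.5378, 0.0798, 0.1853]
orientation: [-0.494, -0.506, -0.494, 0.506]
ft_force: [1.4, -0.2, -3.3]
finger_gap: 0.0312
```

>>> move_arm(
  rows=[
    {"dx":-0.66,"dy":4,"dz":0,"rx":0,"ry":0,"rz":0,"jaw":0.2},
    {"dx":-0.66,"dy":4,"dz":0,"rx":0,"ry":0,"rz":0,"jaw":0.2},
    {"dx":-0.66,"dy":4,"dz":0,"rx":0,"ry":0,"rz":0,"jaw":0.2},
    {"dx":-0.66,"dy":4,"dz":0,"rx":0,"ry":0,"rz":0,"jaw":0.2},
    {"dx":-0.72,"dy":4,"dz":0,"rx":0,"ry":0,"rz":0,"jaw":0.2},
    {"dx":0,"dy":0,"dz":0,"rx":0,"ry":0,"rz":0,"jaw":0.2},
    {"dx":0,"dy":0,"dz":0,"rx":0,"ry":0,"rz":0,"jaw":0.2},
    {"dx":0,"dy":0,"dz":0,"rx":0,"ry":0,"rz":0,"jaw":0.2},
  ],
)

```text
time_s: 28.25
ee_pos: [0.5051, 0.2776, 0.1851]
orientation: [-0.494, -0.505, -0.494, 0.506]
ft_force: [-0.2, -0.3, -3.1]
finger_gap: 0.031
```

Run:
```python
from h import *
s=snap('top');t=snap('side')
crop(t,'p4s.png',140,300,190,310,5)
st()
```

```text
t 28.35 tcp [0.5055 0.2772 0.1853] jaw deg -1.41 xaxis [-0. -0. -1.] F [ 0.2  0.7 -3.5] gap 0.0312 j6 0.394
```

View pics/p4s.png

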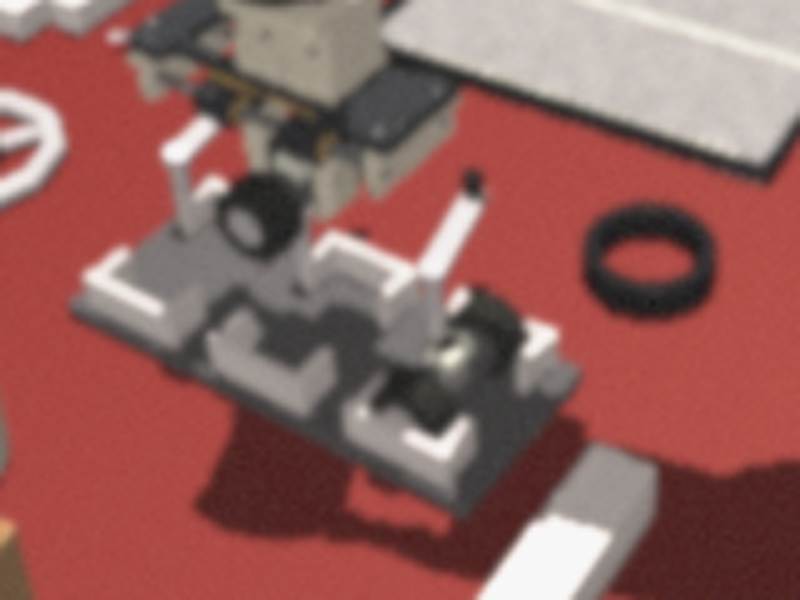

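>>> move_arm(
  rows=[
    {"dx":0,"dy":0.1,"dz":-3,"rx":0,"ry":0,"rz":0,"jaw":0.2},
    {"dx":0,"dy":0,"dz":-3,"rx":0,"ry":0,"rz":0,"jaw":0.2},
    {"dx":0,"dy":0,"dz":-1.1,"rx":0,"ry":0,"rz":0,"jaw":0.2},
    {"dx":0,"dy":0,"dz":0,"rx":0,"ry":0,"rz":0,"jaw":0.2},
    {"dx":0,"dy":0,"dz":0,"rx":0,"ry":0,"rz":0,"jaw":0.2},
  ],
)

```text
time_s: 28.85
ee_pos: [0.5061, 0.2793, 0.1153]
orientation: [0.494, 0.506, 0.494, -0.505]
ft_force: [0.1, -0.4, -2.9]
finger_gap: 0.0309
```

Run:
```python
from h import *
s=snap('top');t=snap('side')
crop(t,'p5s.png',160,260,210,290,8);crop(s,'p5t.png',110,210,150,230,8)
st()
for q in(s,t):
    P=cloud(q); m=(P[...,2]>.05)&(P[...,2]<.1)&(abs(P[...,0]-.505)<.028)&((P[...,1]<.262)&(P[...,1]>.2)|(P[...,1]>.315)&(P[...,1]<.36))
    print(m.sum(),P[m].min(0).round(4),P[m].max(0).round(4),np.percentile(P[m][:,1],[3,50,97]).round(4))
```

```text
t 28.95 tcp [0.5062 0.2796 0.1159] jaw deg -1.34 xaxis [ 0.003  0.001 -1.   ] F [ 0.7 -0.4 -3.4] gap 0.031 j6 0.396
198 [0.4806 0.2295 0.0528] [0.5298 0.2607 0.099 ] [0.2305 0.2392 0.2543]
192 [0.4802 0.2605 0.05  ] [0.5285 0.336  0.0949] [0.3162 0.332  0.3349]
```

View pics/p5s.png

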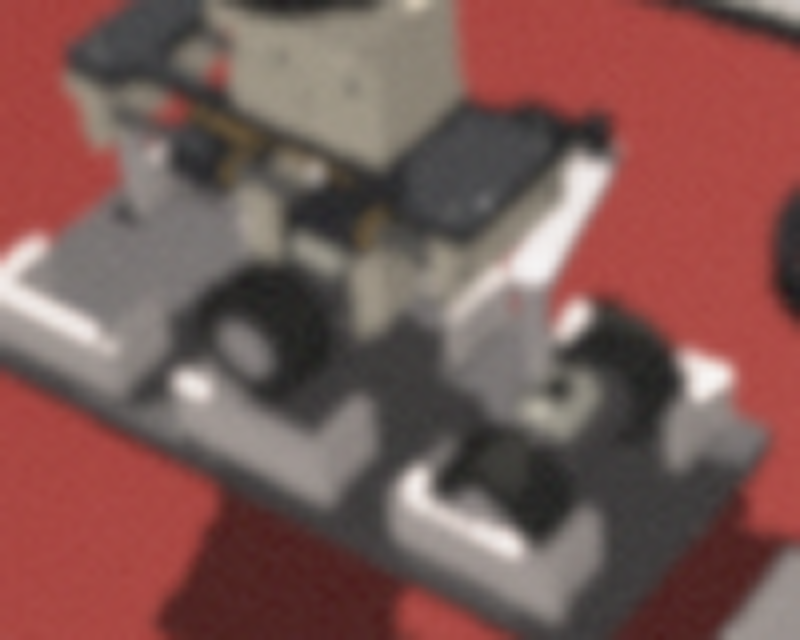

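View pics/p5t.png

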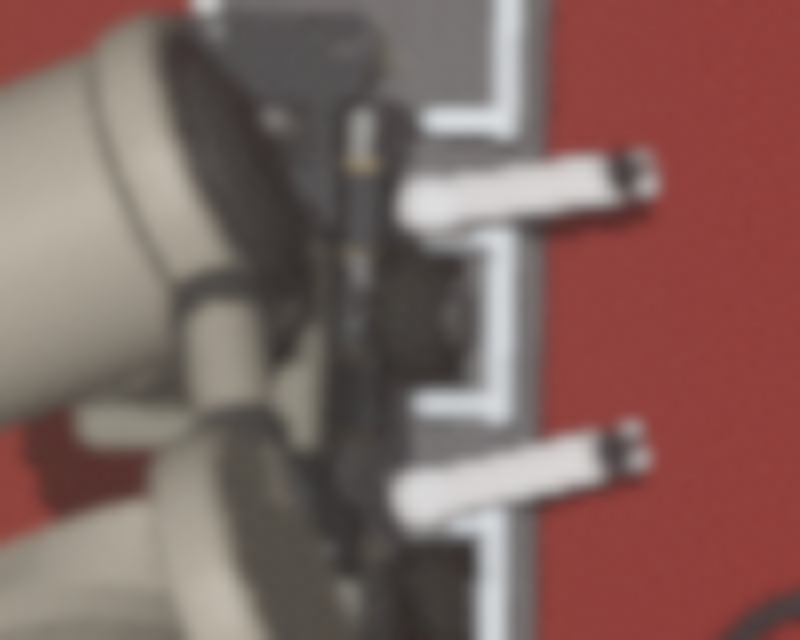

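>>> move_arm(
  rows=[
    {"dx":0,"dy":-0.17,"dz":-0.6,"rx":0,"ry":0,"rz":0,"jaw":0.2},
    {"dx":0,"dy":0,"dz":-0.7,"rx":0,"ry":0,"rz":0,"jaw":0.2},
    {"dx":0,"dy":0,"dz":-0.7,"rx":0,"ry":0,"rz":0,"jaw":0.2},
    {"dx":0,"dy":0,"dz":-0.7,"rx":0,"ry":0,"rz":0,"jaw":0.2},
    {"dx":0,"dy":0,"dz":-0.2,"rx":0,"ry":0,"rz":0,"jaw":0.2},
    {"dx":0,"dy":0,"dz":0,"rx":0,"ry":0,"rz":0,"jaw":0.2},
    {"dx":0,"dy":0,"dz":0,"rx":0,"ry":0,"rz":0,"jaw":0.2},
  ],
)

```text
time_s: 29.65
ee_pos: [0.5054, 0.2778, 0.0854]
orientation: [0.494, 0.506, 0.494, -0.506]
ft_force: [0.6, -0.8, -2.7]
finger_gap: 0.0312
```

>>> move_arm(
  rows=[
    {"dx":0,"dy":0,"dz":-0.15,"rx":0,"ry":0,"rz":0,"jaw":0.2},
    {"dx":0,"dy":0,"dz":-0.08,"rx":0,"ry":0,"rz":0,"jaw":0.2},
    {"dx":0,"dy":0,"dz":0,"rx":0,"ry":0,"rz":0,"jaw":0.2},
  ],
)

```text
time_s: 29.95
ee_pos: [0.5055, 0.2778, 0.0837]
orientation: [0.494, 0.506, 0.494, -0.505]
ft_force: [-0.1, -0.8, 2.0]
finger_gap: 0.031
```

>>> move_arm(
  rows=[
    {"dx":0,"dy":0,"dz":0,"rx":0,"ry":0,"rz":0,"jaw":0.38},
    {"dx":0,"dy":0,"dz":0,"rx":0,"ry":0,"rz":0,"jaw":0.45},
    {"dx":0,"dy":0,"dz":0,"rx":0,"ry":0,"rz":0,"jaw":0.55},
    {"dx":0,"dy":0,"dz":0,"rx":0,"ry":0,"rz":0,"jaw":0.55},
    {"dx":0,"dy":0,"dz":0,"rx":0,"ry":0,"rz":0,"jaw":0.55},
    {"dx":0,"dy":0,"dz":1,"rx":0,"ry":0,"rz":0,"jaw":0.55},
    {"dx":0,"dy":0,"dz":3,"rx":0,"ry":0,"rz":0,"jaw":0.55},
    {"dx":0,"dy":0,"dz":4,"rx":0,"ry":0,"rz":0,"jaw":0.55},
    {"dx":0,"dy":0,"dz":3,"rx":0,"ry":0,"rz":0,"jaw":0.4},
    {"dx":-0.9,"dy":-4.5,"dz":0,"rx":0,"ry":0,"rz":0.02,"jaw":0.2},
    {"dx":-1,"dy":-4.5,"dz":0,"rx":0,"ry":0,"rz":0,"jaw":0},
    {"dx":0,"dy":-2.6,"dz":0,"rx":0,"ry":0,"rz":0,"jaw":0},
  ],
  squeeze=10,
)

```text
time_s: 31.15
ee_pos: [0.4849, 0.1597, 0.194]
orientation: [-0.499, -0.501, -0.499, 0.501]
ft_force: [-0.0, 0.0, 0.4]
finger_gap: 0.0232
```

>>> move_arm(
  rows=[
    {"dx":0,"dy":0,"dz":0,"rx":0,"ry":0,"rz":0,"jaw":0},
    {"dx":0,"dy":0,"dz":0,"rx":0,"ry":0,"rz":0,"jaw":0},
    {"dx":0,"dy":0,"dz":0,"rx":0,"ry":0,"rz":0,"jaw":0},
  ],
)

```text
time_s: 31.45
ee_pos: [0.4865, 0.1626, 0.1934]
orientation: [0.499, 0.501, 0.499, -0.5]
ft_force: [0.7, 0.6, -0.5]
finger_gap: 0.0015
```

Run:
```python
from h import *
s=snap('top','q6full.png');t=snap('side')
crop(t,'p6s.png',140,280,200,300,5);crop(s,'p6t.png',110,210,130,250,5)
st()
```

```text
t 31.55 tcp [0.4863 0.1628 0.1931] jaw deg -0.09 xaxis [ 0.  0. -1.] F [ 0.2  0.5 -0.2] gap 0.0006 j6 0.175
```

View pics/p6s.png

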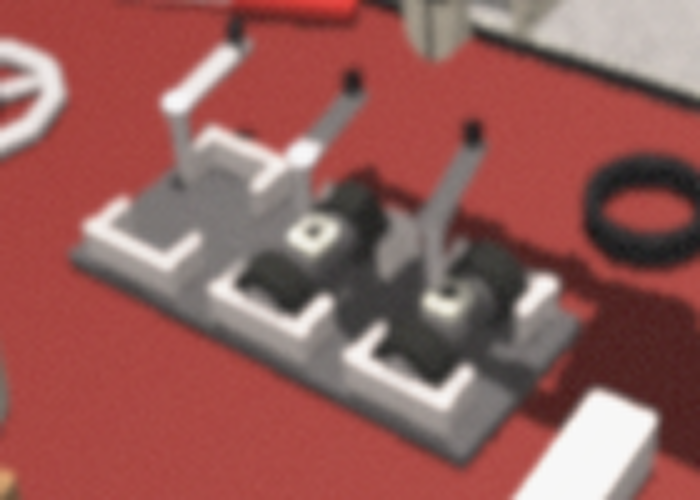

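View pics/p6t.png

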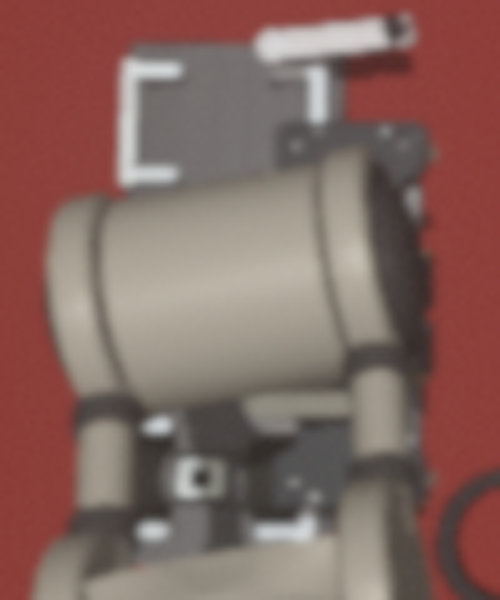

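>>> move_arm(
  rows=[
    {"dx":0,"dy":0.9,"dz":-2,"rx":0,"ry":0,"rz":0,"jaw":0},
    {"dx":0,"dy":0,"dz":-2,"rx":0,"ry":0,"rz":0,"jaw":0},
    {"dx":0,"dy":0,"dz":-0.9,"rx":0,"ry":0,"rz":0,"jaw":0},
    {"dx":0,"dy":0,"dz":0,"rx":0,"ry":0,"rz":0,"jaw":0},
    {"dx":0,"dy":0,"dz":0,"rx":0,"ry":0,"rz":0,"jaw":0},
  ],
)

```text
time_s: 32.05
ee_pos: [0.4865, 0.1711, 0.1444]
orientation: [0.499, 0.501, 0.499, -0.501]
ft_force: [-0.4, -0.1, -0.1]
finger_gap: 0.0004
```

>>> move_arm(
  rows=[
    {"dx":-0.6,"dy":0,"dz":0,"rx":0,"ry":0,"rz":0,"jaw":0},
    {"dx":-0.75,"dy":0.05,"dz":0,"rx":0,"ry":0,"rz":0,"jaw":0},
    {"dx":-0.75,"dy":0,"dz":0,"rx":0,"ry":0,"rz":0,"jaw":0},
    {"dx":-0.75,"dy":0.06,"dz":0,"rx":0,"ry":0,"rz":0,"jaw":0},
    {"dx":-0.75,"dy":0.1,"dz":0,"rx":0,"ry":0,"rz":0,"jaw":0},
    {"dx":-0.75,"dy":0.2,"dz":0,"rx":0,"ry":0,"rz":0,"jaw":0},
    {"dx":-0.7,"dy":0.26,"dz":0,"rx":0,"ry":0,"rz":0,"jaw":0},
    {"dx":-0.65,"dy":0.36,"dz":0,"rx":0,"ry":0,"rz":0,"jaw":0},
    {"dx":-0.65,"dy":0.4,"dz":0,"rx":0,"ry":0,"rz":0,"jaw":0},
    {"dx":-0.56,"dy":0.5,"dz":0,"rx":0,"ry":0,"rz":0,"jaw":0},
    {"dx":-0.56,"dy":0.5,"dz":0,"rx":0,"ry":0,"rz":0,"jaw":0},
    {"dx":0,"dy":0,"dz":0,"rx":0,"ry":0,"rz":0,"jaw":0},
  ],
)

```text
time_s: 33.25
ee_pos: [0.4108, 0.1958, 0.144]
orientation: [-0.499, -0.5, -0.5, 0.501]
ft_force: [0.2, 0.2, 0.3]
finger_gap: 0.0001
```

Run:
```python
from h import *
t=snap('side');crop(t,'l1s.png',140,300,200,300,5);st()
```

```text
t 33.3 tcp [0.4111 0.1955 0.144 ] jaw deg -0.12 xaxis [-0.  0. -1.] F [-0.3  0.4 -0.2] gap 0.0004 j6 0.277
```

View pics/l1s.png

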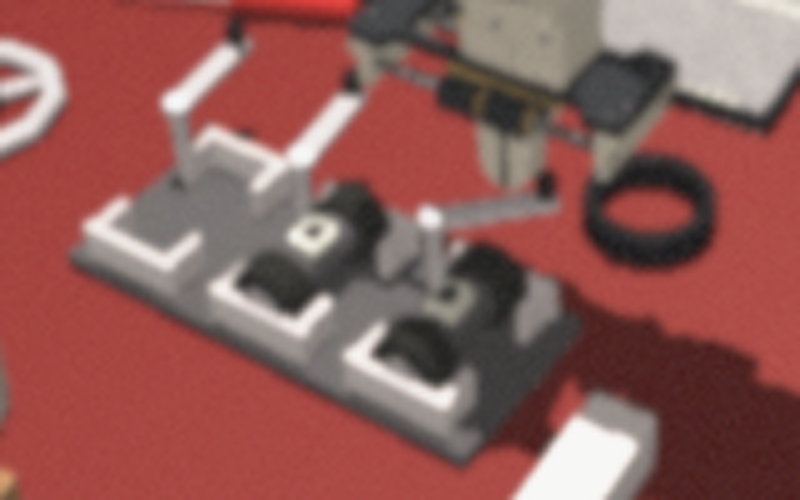

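>>> move_arm(
  rows=[
    {"dx":1,"dy":0,"dz":0,"rx":0,"ry":0,"rz":0,"jaw":0},
    {"dx":0,"dy":-3,"dz":0,"rx":0,"ry":0,"rz":0,"jaw":0},
    {"dx":-3.8,"dy":0,"dz":0,"rx":0,"ry":0,"rz":0,"jaw":0},
    {"dx":0,"dy":0.8,"dz":0,"rx":0,"ry":0,"rz":0,"jaw":0},
    {"dx":-0.2,"dy":0.7,"dz":0,"rx":0,"ry":0,"rz":0,"jaw":0},
    {"dx":-0.3,"dy":0.6,"dz":0,"rx":0,"ry":0,"rz":0,"jaw":0},
    {"dx":-0.3,"dy":0.6,"dz":0,"rx":0,"ry":0,"rz":0,"jaw":0},
    {"dx":-0.3,"dy":0.7,"dz":0,"rx":0,"ry":0,"rz":0,"jaw":0},
    {"dx":-0.3,"dy":0.7,"dz":0,"rx":0,"ry":0,"rz":0,"jaw":0},
    {"dx":0,"dy":0.7,"dz":0,"rx":0,"ry":0,"rz":0,"jaw":0},
    {"dx":0,"dy":0.7,"dz":0,"rx":0,"ry":0,"rz":0,"jaw":0},
    {"dx":0,"dy":0,"dz":0,"rx":0,"ry":0,"rz":0,"jaw":0},
  ],
)

```text
time_s: 34.5
ee_pos: [0.3703, 0.2212, 0.1443]
orientation: [0.5, 0.501, 0.499, -0.5]
ft_force: [-0.8, 0.5, -0.6]
finger_gap: 0.0004
```

Run:
```python
from h import *
t=snap('side');crop(t,'l2s.png',140,300,200,300,5);st()
```

```text
t 34.55 tcp [0.3703 0.2208 0.1443] jaw deg -0.13 xaxis [ 0.002  0.001 -1.   ] F [0.3 0.3 0.2] gap 0.0005 j6 0.362
```

View pics/l2s.png

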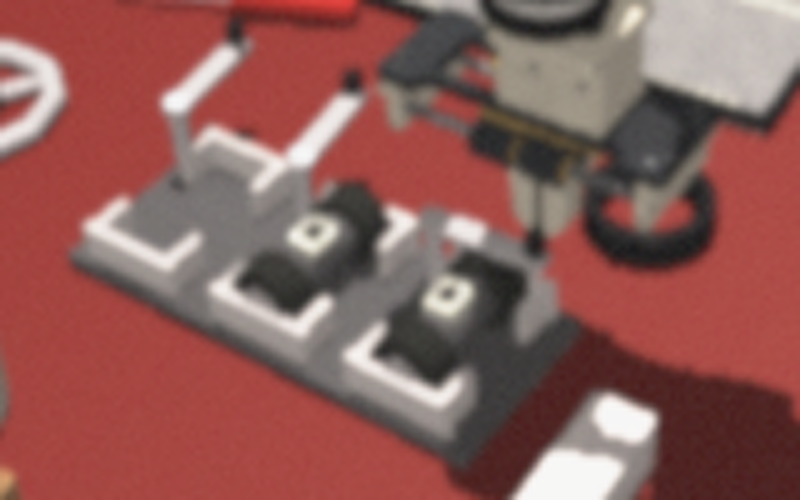

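Continue pushing until the stop is felt.

>>> move_arm(
  rows=[
    {"dx":-0.15,"dy":0.4,"dz":0,"rx":0,"ry":0,"rz":0,"jaw":0},
    {"dx":0,"dy":0.3,"dz":0,"rx":0,"ry":0,"rz":0,"jaw":0},
    {"dx":0,"dy":0,"dz":0,"rx":0,"ry":0,"rz":0,"jaw":0},
  ],
)

```text
time_s: 34.85
ee_pos: [0.3682, 0.2273, 0.1441]
orientation: [0.499, 0.501, 0.499, -0.501]
ft_force: [-0.3, -0.5, 0.2]
finger_gap: 0.0004
```

>>> move_arm(
  rows=[
    {"dx":0,"dy":0.1,"dz":0,"rx":0,"ry":0,"rz":0,"jaw":0},
    {"dx":0,"dy":0.1,"dz":0,"rx":0,"ry":0,"rz":0,"jaw":0},
    {"dx":0,"dy":0,"dz":0,"rx":0,"ry":0,"rz":0,"jaw":0},
  ],
)

```text
time_s: 35.15
ee_pos: [0.3681, 0.2283, 0.144]
orientation: [-0.5, -0.5, -0.499, 0.501]
ft_force: [1.6, -6.5, 0.6]
finger_gap: 0.0002
```

>>> move_arm(
  rows=[
    {"dx":0,"dy":-1.5,"dz":0,"rx":0,"ry":0,"rz":0,"jaw":0},
    {"dx":0,"dy":-1.5,"dz":1.5,"rx":0,"ry":0,"rz":0,"jaw":0},
    {"dx":1.7,"dy":-1.5,"dz":3.5,"rx":0,"ry":0,"rz":0,"jaw":0},
    {"dx":4,"dy":-1.5,"dz":0,"rx":0,"ry":0,"rz":0,"jaw":0},
    {"dx":4,"dy":0,"dz":0,"rx":0,"ry":0,"rz":0,"jaw":0},
    {"dx":4,"dy":0,"dz":0,"rx":0,"ry":0,"rz":0,"jaw":0},
    {"dx":4,"dy":0,"dz":0,"rx":0,"ry":0,"rz":0,"jaw":0},
    {"dx":4,"dy":0,"dz":0,"rx":0,"ry":0,"rz":0,"jaw":0},
    {"dx":0,"dy":0,"dz":0,"rx":0,"ry":0,"rz":0,"jaw":0},
    {"dx":0,"dy":0,"dz":0,"rx":0,"ry":0,"rz":0,"jaw":0},
  ],
)

```text
time_s: 36.15
ee_pos: [0.585, 0.1689, 0.1931]
orientation: [-0.499, -0.501, -0.499, 0.501]
ft_force: [-0.4, 0.0, 0.2]
finger_gap: 0.0001
```

Run:
```python
from h import *
s=snap('top','q7full.png');t=snap('side');crop(t,'l3s.png',140,300,200,300,5);st()
P=cloud(s); 
for z0,z1 in((.062,.082),(.084,.1)):
  m=(P[...,2]>z0)&(P[...,2]<z1)&(P[...,0]>.3)&(P[...,0]<.5)&(P[...,1]>.15)&(P[...,1]<.27)
  if m.sum(): 
    r=cv2.minAreaRect(P[m][:,:2].astype(np.float32));print(m.sum(),P[m].mean(0).round(4),r)
```

```text
t 36.25 tcp [0.584  0.1691 0.1937] jaw deg -0.16 xaxis [-0.001 -0.    -1.   ] F [-0.1  0.7  0.2] gap 0.0008 j6 0.159
```

View pics/l3s.png

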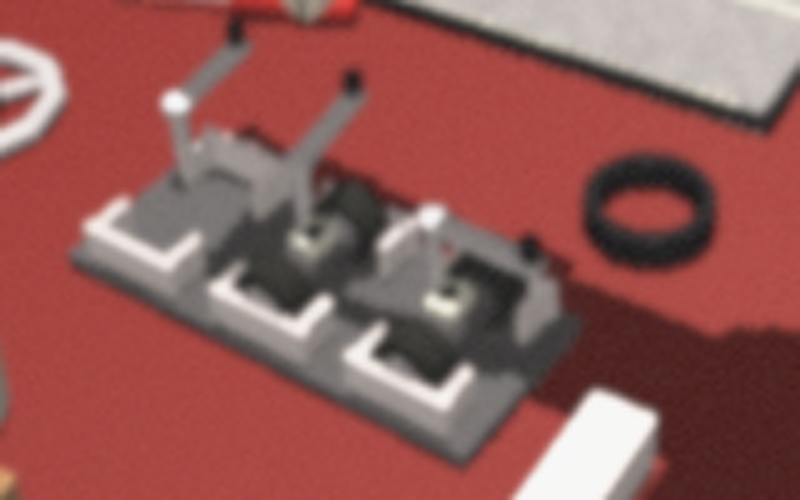

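View pics/q7full.png

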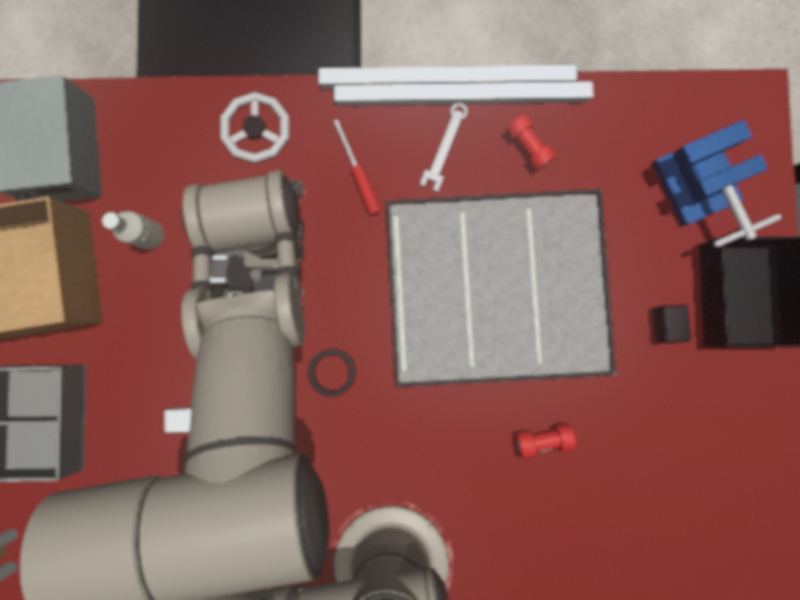

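>>> move_arm(
  rows=[
    {"dx":0,"dy":0,"dz":-2,"rx":0,"ry":0,"rz":0,"jaw":0},
    {"dx":0,"dy":0,"dz":-2,"rx":0,"ry":0,"rz":0,"jaw":0},
    {"dx":0,"dy":0,"dz":-0.95,"rx":0,"ry":0,"rz":0,"jaw":0},
    {"dx":0,"dy":0,"dz":0,"rx":0,"ry":0,"rz":0,"jaw":0},
    {"dx":0,"dy":0,"dz":0,"rx":0,"ry":0,"rz":0,"jaw":0},
  ],
)

```text
time_s: 36.75
ee_pos: [0.585, 0.1692, 0.1454]
orientation: [0.499, 0.501, 0.499, -0.5]
ft_force: [0.7, 0.1, 0.4]
finger_gap: 0.0006
```

>>> move_arm(
  rows=[
    {"dx":-0.7,"dy":0,"dz":0,"rx":0,"ry":0,"rz":0,"jaw":0},
    {"dx":-0.7,"dy":0,"dz":0,"rx":0,"ry":0,"rz":0,"jaw":0},
    {"dx":-0.75,"dy":0.1,"dz":0,"rx":0,"ry":0,"rz":0,"jaw":0},
    {"dx":-0.75,"dy":0.1,"dz":0,"rx":0,"ry":0,"rz":0,"jaw":0},
    {"dx":-0.7,"dy":0.2,"dz":0,"rx":0,"ry":0,"rz":0,"jaw":0},
    {"dx":-0.7,"dy":0.26,"dz":0,"rx":0,"ry":0,"rz":0,"jaw":0},
    {"dx":-0.65,"dy":0.36,"dz":0,"rx":0,"ry":0,"rz":0,"jaw":0},
    {"dx":-0.65,"dy":0.4,"dz":0,"rx":0,"ry":0,"rz":0,"jaw":0},
    {"dx":-0.56,"dy":0.5,"dz":0,"rx":0,"ry":0,"rz":0,"jaw":0},
    {"dx":-0.56,"dy":0.5,"dz":0,"rx":0,"ry":0,"rz":0,"jaw":0},
    {"dx":0,"dy":0,"dz":0,"rx":0,"ry":0,"rz":0,"jaw":0},
  ],
)

```text
time_s: 37.85
ee_pos: [0.517, 0.1942, 0.1445]
orientation: [-0.499, -0.5, -0.5, 0.501]
ft_force: [0.2, -0.1, 0.3]
finger_gap: 0.0001
```

Run:
```python
from h import *
t=snap('side');crop(t,'l4s.png',140,300,200,300,5);st()
```

```text
t 37.9 tcp [0.5174 0.1938 0.1445] jaw deg -0.12 xaxis [-0.  0. -1.] F [-0.3 -0.7  1.1] gap 0.0004 j6 0.222
```

View pics/l4s.png

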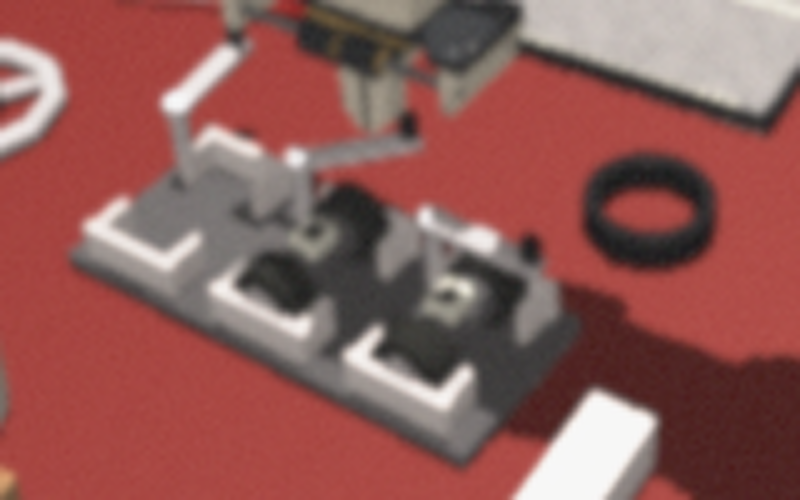

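>>> move_arm(
  rows=[
    {"dx":1,"dy":0,"dz":0,"rx":0,"ry":0,"rz":0,"jaw":0},
    {"dx":0,"dy":-3,"dz":0,"rx":0,"ry":0,"rz":0,"jaw":0},
    {"dx":-3.8,"dy":0,"dz":0,"rx":0,"ry":0,"rz":0,"jaw":0},
    {"dx":0,"dy":0.8,"dz":0,"rx":0,"ry":0,"rz":0,"jaw":0},
    {"dx":-0.2,"dy":0.7,"dz":0,"rx":0,"ry":0,"rz":0,"jaw":0},
    {"dx":-0.3,"dy":0.6,"dz":0,"rx":0,"ry":0,"rz":0,"jaw":0},
    {"dx":-0.3,"dy":0.6,"dz":0,"rx":0,"ry":0,"rz":0,"jaw":0},
    {"dx":-0.3,"dy":0.7,"dz":0,"rx":0,"ry":0,"rz":0,"jaw":0},
    {"dx":-0.3,"dy":0.7,"dz":0,"rx":0,"ry":0,"rz":0,"jaw":0},
    {"dx":0,"dy":0.7,"dz":0,"rx":0,"ry":0,"rz":0,"jaw":0},
    {"dx":0,"dy":0.7,"dz":0,"rx":0,"ry":0,"rz":0,"jaw":0},
    {"dx":0,"dy":0,"dz":0,"rx":0,"ry":0,"rz":0,"jaw":0},
  ],
)

```text
time_s: 39.1
ee_pos: [0.4769, 0.2195, 0.1449]
orientation: [0.5, 0.501, 0.499, -0.5]
ft_force: [-0.1, -0.5, 0.1]
finger_gap: 0.0004
```

>>> move_arm(
  rows=[
    {"dx":0,"dy":0.3,"dz":0,"rx":0,"ry":0,"rz":0,"jaw":0},
    {"dx":0,"dy":0.2,"dz":0,"rx":0,"ry":0,"rz":0,"jaw":0},
    {"dx":0,"dy":0,"dz":0,"rx":0,"ry":0,"rz":0,"jaw":0},
  ],
)

```text
time_s: 39.4
ee_pos: [0.4762, 0.2235, 0.1447]
orientation: [0.499, 0.501, 0.499, -0.5]
ft_force: [-0.0, -0.3, 0.9]
finger_gap: 0.0008
```

>>> move_arm(
  rows=[
    {"dx":-0.1,"dy":0.15,"dz":0,"rx":0,"ry":0,"rz":0,"jaw":0},
    {"dx":0,"dy":0.1,"dz":0,"rx":0,"ry":0,"rz":0,"jaw":0},
    {"dx":0,"dy":0.1,"dz":0,"rx":0,"ry":0,"rz":0,"jaw":0},
    {"dx":0,"dy":0,"dz":0,"rx":0,"ry":0,"rz":0,"jaw":0},
  ],
)

```text
time_s: 39.8
ee_pos: [0.4749, 0.2258, 0.1446]
orientation: [-0.5, -0.5, -0.499, 0.501]
ft_force: [-0.2, -6.0, 1.7]
finger_gap: 0.0007
```

Stop felt. Back away and check.

>>> move_arm(
  rows=[
    {"dx":0,"dy":-1.5,"dz":0,"rx":0,"ry":0,"rz":0,"jaw":0},
    {"dx":0,"dy":-1.5,"dz":2,"rx":0,"ry":0,"rz":0,"jaw":0},
    {"dx":0,"dy":-3,"dz":4,"rx":0,"ry":0,"rz":0,"jaw":0},
    {"dx":0,"dy":-4.5,"dz":2,"rx":0,"ry":0,"rz":0,"jaw":0},
    {"dx":0,"dy":-4.5,"dz":0,"rx":0,"ry":0,"rz":0,"jaw":0},
    {"dx":0,"dy":-4.5,"dz":0,"rx":0,"ry":0,"rz":0,"jaw":0},
    {"dx":0,"dy":-4.5,"dz":0,"rx":0,"ry":0,"rz":0,"jaw":0},
    {"dx":0,"dy":-4.5,"dz":0,"rx":0,"ry":0,"rz":0,"jaw":0},
    {"dx":0,"dy":-4.5,"dz":0,"rx":0,"ry":0,"rz":0,"jaw":0},
    {"dx":0,"dy":0,"dz":0,"rx":0,"ry":0,"rz":0,"jaw":0},
  ],
)

```text
time_s: 40.8
ee_pos: [0.4745, -0.1084, 0.2246]
orientation: [-0.498, -0.502, -0.497, 0.502]
ft_force: [-0.3, 0.4, -0.6]
finger_gap: 0.0007
```

Run:
```python
from h import *
s=snap('top','q8full.png');t=snap('side');crop(t,'l5s.png',140,300,200,300,5);crop(s,'l5t.png',110,210,130,250,5);st()
P=cloud(s)
for hx,hy in((.4392,.2437),(.5442,.2415)):
  m=(P[...,2]>.066)&(P[...,2]<.08)&(abs(P[...,0]-hx+.03)<.06)&(abs(P[...,1]-hy)<.04)
  k=(P[...,2]>.084)&(P[...,2]<.1)&(abs(P[...,0]-hx+.03)<.06)&(abs(P[...,1]-hy)<.04)
  r=cv2.minAreaRect(P[m][:,:2].astype(np.float32)); q=P[k].mean(0); print(r,'knob',q.round(4))
for c in((.4,.2815),(.505,.2795)):
  m=(P[...,2]>.045)&(P[...,2]<.065)&(abs(P[...,0]-c[0])<.03)&(abs(P[...,1]-c[1])<.058)
  p=P[m];print('motor',p.min(0).round(4),p.max(0).round(4))
hsv=cv2.cvtColor(s['img'],cv2.COLOR_RGB2HSV)
```

```text
t 40.9 tcp [ 0.4743 -0.1043  0.2243] jaw deg -0.35 xaxis [-0.     0.001 -1.   ] F [-0.4  0.3 -0.1] gap 0.0004 j6 -0.369
((0.41412752866744995, 0.24243372678756714), (0.01713469997048378, 0.10515180975198746), 88.70352935791016) knob [0.3971 0.2419 0.0893]
((0.5095869898796082, 0.24025459587574005), (0.01779998280107975, 0.08603595197200775), 87.14432525634766) knob [0.4717 0.2401 0.0892]
motor [0.3771 0.2309 0.0451] [0.4245 0.3319 0.0648]
motor [0.4815 0.2291 0.045 ] [0.5295 0.3292 0.065 ]
```

View pics/l5s.png

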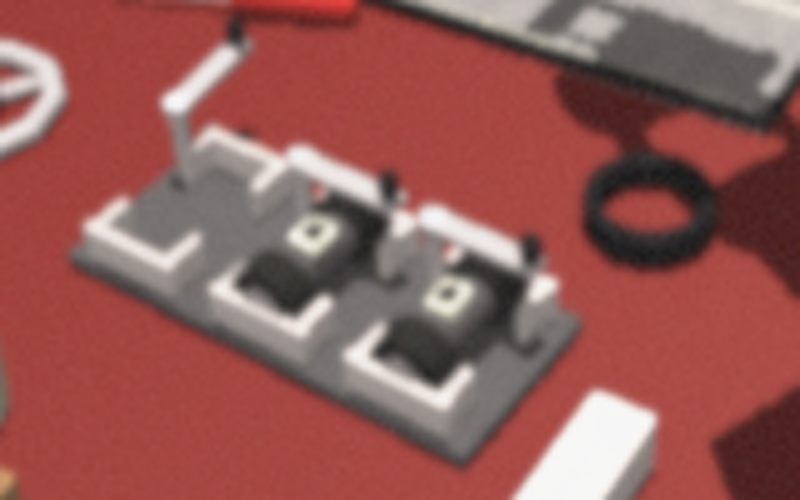

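View pics/l5t.png

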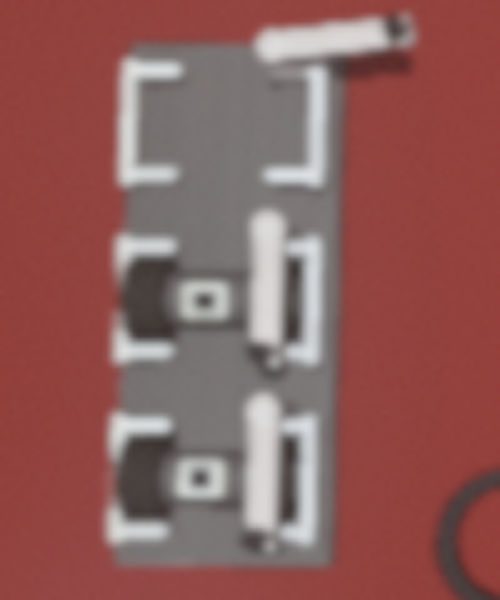

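View pics/q8full.png

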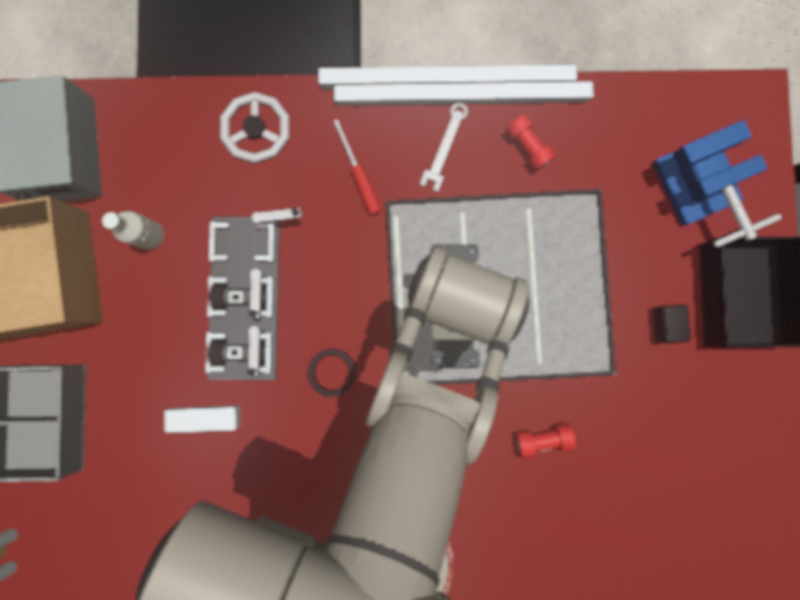

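Run:
```python
from h import *
s=snap('top')
for v,ax,u in((299,.5055,205),(478,.4008,201)): tilt(s,(u-2)/5+110,(v-2)/5+130,ax,zc=.037)
st(); print(robot.finish_job())
```

```text
tilt deg (toward +x) -4.8 roll mm -2.0850765237264666
tilt deg (toward +x) -0.4 roll mm -0.174756118070507
t 40.95 tcp [ 0.4744 -0.1032  0.2244] jaw deg -0.24 xaxis [-0.     0.001 -1.   ] F [ 0.2  0.1 -0.3] gap 0.0007 j6 -0.369
the job is handed in; nothing more can be done
None
```

I rolled both motors connector-up, seated each in its own pocket and shut both levers. I handed the job in at about 41 s; the simulator gave no verdict. Only two motors were on the tray.

- **Rolling:** I pressed on the bumpers and rolled the motors along the felt. My first estimate was off by 20–30°, so each needed an extra stroke. They then lay connector-up together, at about −4° and +1° from vertical by the top camera.
- **Seating:** I gripped each motor by the barrel and lowered it until it touched the pocket floor. The one that started nearer the middle of the tray went to pocket 0, the other to pocket 1. The grip did not slip and no motor was knocked aside in any picture.
- **Levers:** I pushed each lever until I felt its stop, at about 6 N.

**Last checks:**
- **Motors:** The top picture shows both motors within a few millimetres of the pocket centres. Connector tilts were about 0° (pocket 0) and −5° (pocket 1).
- **Levers:** Both arms lie along the dock within about 2°.
- **Surroundings:** By eye, the bystanders and red look-alikes have not moved, and the arm was clear of everything.

**What disagreed:**
- The two cameras differed by up to 4 mm on the dock's y position, so I aligned each motor to its pocket within each view instead.
- In the final check, the depth-based position for knob 0 and the length of lever 0 were distorted. They probably picked up part of lever 1's knob. I relied on the pictures and the felt stop for lever 0.

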